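# Turn the drive wheel's set screw up

### The arm

A 6-joint arm with a two-finger parallel gripper is mounted at the origin on the work surface; the furniture and walls round the work are solid. World frame = base frame: x ahead of the robot, y to its left, z up, the work surface at z = 0. Lengths are in m, angles in rad, forces in N, time in s.
With the tool pointing down it reaches from about 0.275 to 0.725 m from the base axis. Payload 5.6 kg.
Tool frame: the origin (TCP) lies at the very end of the fingers, on their centre line; the grasp point (between the pads) lies 19 mm behind it; z points along the fingers, y is the direction in which the jaws open and shut (so a half turn about z gives the same grasp; the last joint's range is limited). The gripper opens to 85 mm and grips with 20 to 120 N. Pads are 22 mm wide; open, the fingers measure 114 mm over their backs; the gripper's body (76 mm by 85 mm) begins 54 mm behind the grasp point. The pads swing forward as they close: fully open they stand 13 mm farther back than shut.
Start: joints at [1.625, 0.255, 0.108, 0, -1.424, -0.285], TCP at [0.126, 0.535, 0.201] pointing down, gripper open.
Joint ranges: [-2.95, 2.95], [-1.21, 1.97], [-1.09, 1.5], [-2.87, 1.71], [-2.94, -0.07], [-3.05, 3.05]. Speed limits (rad/s): [2.57, 2.57, 3.14, 3.14, 3.14, 3.14].

### API

Orientations are given as a unit quaternion [x, y, z, w].
In Python, from rig import manip gives the robot as it stands.
- The arm moves only by the tool play_rows, never from a script. Its argument "commands" is a list of rows, each an object with "travel": the shift along the tool's x, y, z in units of 30 mm (1.0 is 30 mm), a list of three; "angular": the turn, a rotation vector about the tool's x, y, z in units of 5 degrees (1.0 is 5 degrees), a list of three; "hand": the finger opening in mm, from 0 to 85.4. A call has 1 to 8 rows; each row is the pose to reach, as a shift and turn from the pose commanded when the call began, along the tool's axes at that moment; what a row does not reach only later rows make up. A row lasts 1/12 s, in which the tool goes at most 41.7 mm and 7.16 degrees, less where a joint would pass 70% of its speed; a pose out of reach is approached as far as the arm can. A call with a gripper value outside its range is refused whole. The fingers move at their own pace and stop on an object; "grip_force" is the grip in N (left out, the last holds). Time passes only in rows, so rows that repeat a pose let the fingers close. It gives the time, the measured TCP pose, the force and the opening at its end, in the units of the state.
- manip.read_state(): the state, without advancing time (a new reading comes with each control period).
- manip.grab_frame(name): name is "side" or "top" or "wrist"; returns the picture (420x560x3 uint8, red, green, blue); there is no depth.
- manip.camera_params(name): a dict with "K" (3x3 intrinsics, pixels), "R" (3x3) and "t" (3): a world point X has camera coordinates R X + t. Camera axes: x right, y down, z forward; pixel columns grow to the right and rows downward; lengths in m; the calibration is good to about 2 mm. The wrist camera is an equidistant fisheye: a pixel r from the principal point sees the ray r / f radians off the axis. A picture is of the moment at which its call begins: read the wrist's pose just before it. camera_params takes no time and is no camera call; for the wrist camera it gives the pose at the moment of the call.
- manip.sign_off(): hands the job in, once; it reports no verdict.
The state is a dict: "time": time; "qpos": joint angles; "dq": joint speeds; "tau": joint torques, N m; "tcp_pos": TCP position; "tcp_rot": TCP orientation; "wrist_force": force on the tool from outside, world axes, zero at the start; "wrist_torque": the same for the moment, N m; "opening": finger opening in m.
Only numpy, scipy, OpenCV 4.12 (cv2) and the standard library are available. Lean on these libraries where they do the work, as an engineer would, in place of code of your own. Each camera call takes 0.05 s, during which the arm holds its last target.

### The job

The drive wheel of the mould roller bed slips on its shaft, and its set screw must be got at. Pinch the drive unit's two orange side buttons, lift the unit out of the blue roller bed and latch it fully home in the service stand; then turn its wheel until the set screw, in line with the yellow paint mark on the tyre, points straight up for the hex key. Leave the hex key, caliper and sanding block where they lie.

Things in the scene. Friction and masses are not known exactly. Their poses are not given: they have to be found in the camera images.
- unit_grip (a point): centre of the loose drive unit's grey gear case (50 x 64 x 56 mm in its x, y, z), midway between its orange buttons, 40 mm above its underside; z up. The unit is 188 mm long in y, about 0.85 kg: a 40 mm thick motor reaches to y -95 mm, the black wheel is on the +y side. Buttons held fully in, it lifts straight up out of its seat; let go seated, its hooks spring out and latch it
- button_a (a joint): travel of the orange latch button on the unit's +x face, 27 mm wide (y), from 14 to 54 mm above the underside: 0 = sprung out, 0.005 m = fully in, about 6 N. Over both buttons the unit is 62 mm wide, 52 mm when both are pressed. At the button's foot a steel hook moves with it (70 mm over both hooks when out, 60 mm pressed). Let go too high, the hooks rest on the seat's lips
- button_b (a joint): the same for the button on the unit's -x face
- wheel_centre (a point): centre of the drive wheel on its axle, 82 mm in +y from the gear case's centre, 28 mm above the unit's underside. y is the axle (the unit's y); z turns with the wheel and points from the axle to the set screw and yellow mark, straight up when done. Tyre 96 mm diameter, 28 mm wide; it can be pinched across its width. It turns endlessly either way with 0.05 N m drag and stays where left
- set_screw (a point): the black set screw in the wheel's 34 mm thick steel collar, which fills 26 mm of the 36 mm gap between gear case and wheel; the wheel's other side is free. It is 17 mm from the axle, in line with the 9 mm wide yellow paint mark across the tyre's tread and shoulders. At the start it is 90 to 180 degrees from the top, on either side. Axes as wheel_centre's
- bay_seat (a point): centre of the seat's floor in the blue roller bed, 36 mm above the bench; axes as the unit's. The bed is screwed down. The unit starts latched here, underside on this floor, its wheel sunk in a well whose walls rise 82 mm above the bench. The seat's walls rise 14 mm above its floor, its guides 18 mm. A shaft with two idler wheels runs 115 mm away in +x, up to 100 mm high
- stand_seat (a point): centre of the floor of the service stand's empty aluminium seat (86 x 80 mm), 46 mm above the bench, on a plywood board 150 x 130 mm screwed down; the same seat as in the bed. The unit's underside belongs on it, its x along the stand's x, either way round; its wheel then hangs free. Guides with sloped lead-ins, 18 mm high, leave 2 mm a side in x, 6 mm high end stops 2.5 mm a side in y
- stand_lip (a point): middle of the steel lip on the stand seat's +x side, top 14 mm and underside 10 mm above the seat's floor; its twin is on the -x side, 65 mm between them. The unit's hooks (4 to 9 mm above its underside) pass between the lips with the buttons held in and spring out under them
- hex_key: black hex key, 80 x 48 x 5 mm, lying on the bench; origin at the centre of its underside; to be left alone
- caliper: steel caliper, 218 x 60 x 8 mm, lying on the bench; to be left alone
- sanding_block: brown sanding block, 100 x 64 x 28 mm, lying on the bench; to be left alone

How it is judged:
On the way, in this order (a step that is already met when the one before it is completed fails the run):
1. the drive unit is lifted out of the roller bed (z of unit_grip in the frame of bay_seat above 0.075 m and angle between unit_grip's own z axis and vertical below 0.4 rad), for 0.1 s.
2. the drive unit stands fully home in the service stand with both hooks latched (horizontal distance between unit_grip and stand_seat below 0.006 m and z of unit_grip in the frame of stand_seat below 0.0425 m and angle between unit_grip's own z axis and vertical below 0.06 rad and angle between the x axis of unit_grip and the x axis of stand_seat, either way round below 0.12 rad and value of joint each of button_a, button_b below 0.0015 m), for 0.2 s.
At the end, for the whole second after the job is handed in: The drive unit is latched in the service stand: underside down on the seat (within 2.5 mm), upright, centred within 6 mm, both buttons sprung out within 1.5 mm; and the wheel is left with its set screw and yellow mark at the top, within 9 degrees of straight up (all of step 2 and angle between wheel_centre's own z axis and vertical below 0.16 rad); the robot touches nothing.
It fails at once if the hex key, caliper or sanding block is pushed more than 30 mm from its place (distance of any of hex_key, caliper, sanding_block from where it was at the start of the episode above 0.03 m).
It also fails if it takes over 64 s, if anything falls off the work surface, if the arm or the gripper's body presses on something with over 40 N, if the wrist force passes 120 N, or if a joint passes its speed limit or range.

## Working session

There is one attempt and no reset: what is moved stays moved. The work goes in short steps, Python scripts to look and compute and a tool call to move; the robot and the scene stay as the last step left them, time stands still between calls to the robot, and variables do not carry over. Pictures are saved under pics/ and viewed, and the job is handed in when it is done.

Besides the shell and the picture viewer there is one more tool, called after "Call:" in YAML: its name, and indented under it one key for each argument. play_rows: Moves the arm, as the interface text tells. Its arguments: {"type":"object","properties":{"commands":{"type":"array"},"grip_force":{"type":"number"}},"required":["commands"]}

```bash
mkdir -p pics; ls; python3 - <<'E'
from rig import manip
import cv2
s=manip.read_state();print(s)
for n in ["side","top","wrist"]:
    p=manip.camera_params(n);print(n,p)
    cv2.imwrite(f"pics/{n}0.png",manip.grab_frame(n)[:,:,::-1])
E
```

```text
pics
{'time': 0.0, 'qpos': array([ 1.62457966e+00,  2.55756743e-01,  1.07006321e-01, -4.43146772e-04,
       -1.42388618e+00, -2.84601626e-01]), 'dq': array([ 0.00036362, -0.00041264, -0.00047186,  0.00054988, -0.00170991,
       -0.00020554]), 'tau': array([ 1.63544942e-04, -3.86630952e+01,  2.37943769e+01,  5.36507383e+00,
       -6.06039714e-03,  6.76067671e-06]), 'tcp_pos': array([0.12565496, 0.53489494, 0.19979623]), 'tcp_rot': array([ 9.93343550e-01, -1.15185489e-01, -6.10885867e-05,  9.43902594e-04]), 'wrist_force': array([-0.90028626,  0.34953496, -0.39368926]), 'wrist_torque': array([-0.01502704, -0.01264204,  0.00913688]), 'opening': 0.08534423095846366}
side {'K': array([[431.00926483,   0.        , 274.21952119],
       [  0.        , 431.00926483, 213.55906859],
       [  0.        ,   0.        ,   1.        ]]), 'R': array([[ 0.93398012, -0.35730676,  0.00360619],
       [-0.16793368, -0.44783282, -0.87820501],
       [ 0.31540356,  0.81962043, -0.47827079]]), 't': array([-0.50367969,  0.15910653,  1.1771422 ])}
top {'K': array([[380.51993063,   0.        , 278.98510345],
       [  0.        , 380.51993063, 209.61613073],
       [  0.        ,   0.        ,   1.        ]]), 'R': array([[-0.01665431, -0.99980868, -0.0102588 ],
       [-0.98645384,  0.01810474, -0.16303694],
       [ 0.16319148,  0.00740456, -0.98656663]]), 't': array([0.00124485, 0.53100461, 0.98830127])}
wrist {'K': array([[325.1922621 ,   0.        , 276.39647099],
       [  0.        , 325.1922621 , 210.95399897],
       [  0.        ,   0.        ,   1.        ]]), 'R': array([[-0.22974467, -0.97324946,  0.00169254],
       [-0.93191192,  0.22048735,  0.28796789],
       [-0.28063778,  0.06458179, -0.95763857]]), 't': array([ 0.54932419, -0.03740008,  0.38004937])}
```

View pics/side0.png

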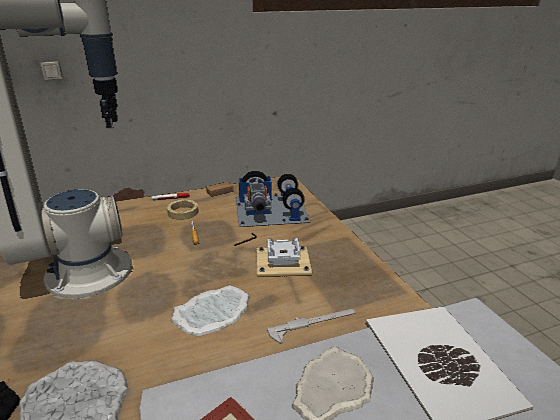

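View pics/top0.png

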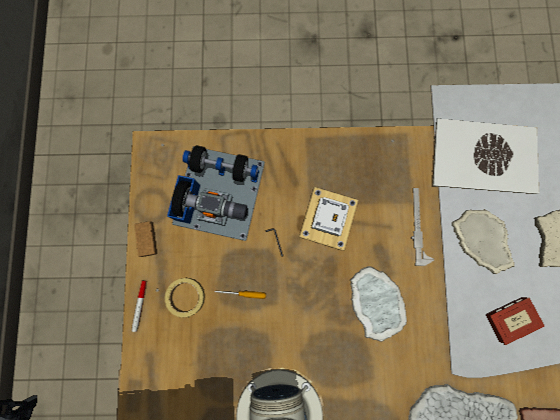

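View pics/wrist0.png

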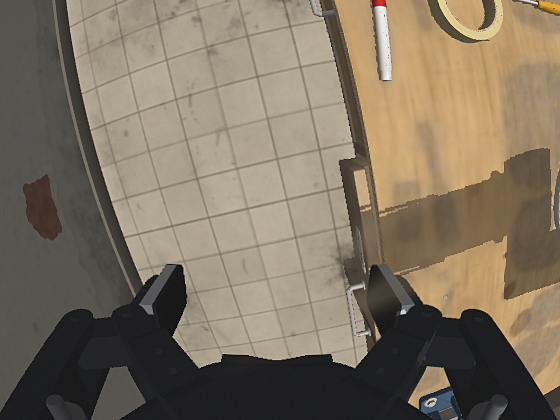

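The side view shows the bed at about (270,200) and the stand at (284,255). In the top view the unit is at about (205,203), its wheel at (180,197), its motor end at (247,212), and the stand at (332,217). Next I'll zoom in.

```bash
python3 - <<'E'
import cv2
a=cv2.imread('pics/top0.png')
cv2.imwrite('pics/t0a.png',cv2.resize(a[135:255,125:285],None,fx=5,fy=5,interpolation=cv2.INTER_CUBIC))
cv2.imwrite('pics/t0b.png',cv2.resize(a[170:270,270:390],None,fx=6,fy=6,interpolation=cv2.INTER_CUBIC))
s=cv2.imread('pics/side0.png')
cv2.imwrite('pics/s0a.png',cv2.resize(s[160:290,225:335],None,fx=4.5,fy=4.5,interpolation=cv2.INTER_CUBIC))
E
```

```text
(no output)
```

View pics/t0a.png

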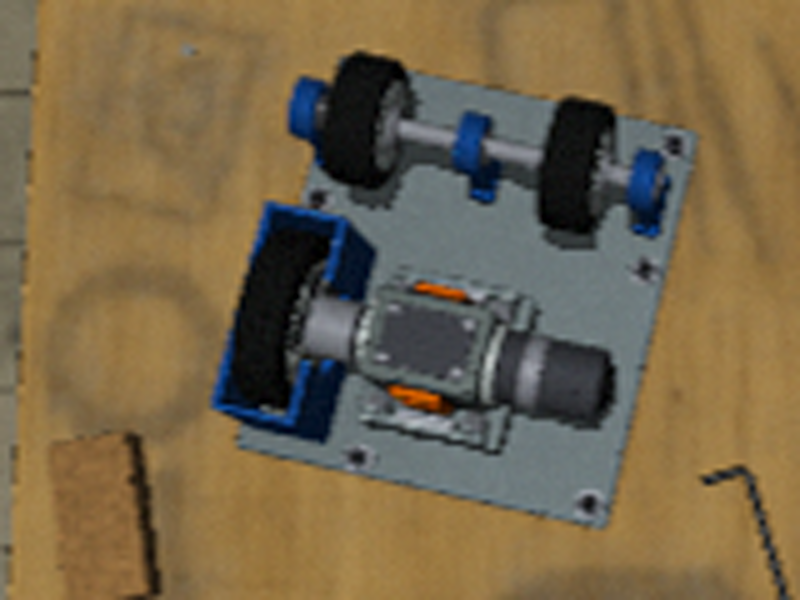

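View pics/t0b.png

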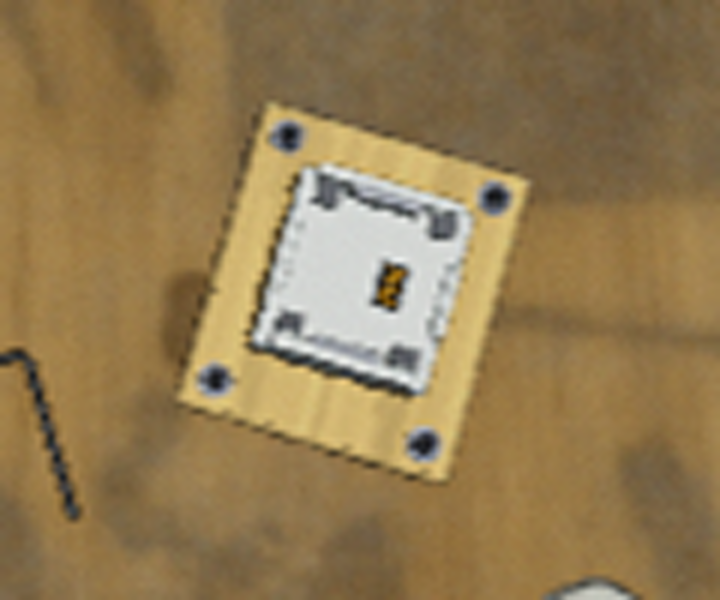

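View pics/s0a.png

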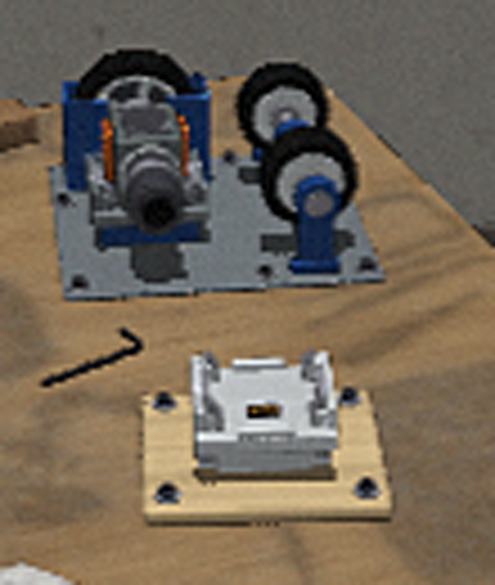

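```bash
cat > h.py <<'E'
import numpy as np, cv2
from rig import manip
from scipy.spatial.transform import Rotation as Ro
def ray(p,uv,fish=False):
    K,R,t=p['K'],p['R'],p['t']
    uv=np.atleast_2d(np.array(uv,float))
    x=(uv[:,0]-K[0,2])/K[0,0]; y=(uv[:,1]-K[1,2])/K[1,1]
    if fish:
        r=np.hypot(x,y)+1e-12
        d=np.c_[np.sin(r)*x/r,np.sin(r)*y/r,np.cos(r)]
    else: d=np.c_[x,y,np.ones_like(x)]
    return -R.T@t, d@R
def onz(p,uv,z,fish=False):
    c,d=ray(p,uv,fish); s=(z-c[2])/d[:,2]
    return c+d*s[:,None]
def proj(p,X,fish=False):
    X=np.atleast_2d(X); c=X@p['R'].T+p['t'];K=p['K']
    if fish:
        rr=np.hypot(c[:,0],c[:,1]); th=np.arctan2(rr,c[:,2]); f=th/np.maximum(rr,1e-9)
        return np.c_[c[:,0]*f*K[0,0]+K[0,2],c[:,1]*f*K[1,1]+K[1,2]]
    return np.c_[c[:,0]/c[:,2]*K[0,0]+K[0,2],c[:,1]/c[:,2]*K[1,1]+K[1,2]]
def orange(im): # BGR
    h=cv2.cvtColor(im,cv2.COLOR_BGR2HSV); return cv2.inRange(h,(5,190,150),(16,255,255))
def move(pos,R,s=None):
    """travel, angular to reach TCP pos with rotation R from measured pose"""
    s=s or manip.read_state()
    R0=Ro.from_quat(s['tcp_rot'])
    return np.round(R0.inv().apply(np.array(pos)-s['tcp_pos'])/0.03,3), np.round(np.degrees((R0.inv()*R).as_rotvec())/5,3)
E
python3 - <<'E'
from h import *
a=cv2.imread('pics/top0.png');p=manip.camera_params('top')
m=orange(a);n,l,st,c=cv2.connectedComponentsWithStats(m)
for i in range(1,n):
    if st[i,4]>4: print(st[i],c[i],onz(p,c[i],.088))
# case top label corners (crop/5+125,135)
q=np.array([[390,302],[490,316],[476,374],[372,362]])/5+[125,135]
P=onz(p,q,.104);print(P,P.mean(0))
w=np.array([[268,103],[530,183],[445,482],[180,402]])/6+[270,170]
W=onz(p,w,.02);print('board',W,W.mean(0),np.linalg.norm(np.diff(W,axis=0),axis=1))
s=np.array([[305,165],[470,210],[422,392],[252,345]])/6+[270,170]
S=onz(p,s,.055);print('seat',S,S.mean(0),np.linalg.norm(np.diff(S,axis=0),axis=1))
E
```

```text
[208 192   9   2  11] [212.09090909 192.45454545] [[0.57234001 0.16595544 0.088     ]]
[203 212  10   4  16] [207.5625 213.5625] [[0.51662381 0.1770486  0.088     ]]
[[0.56159405 0.18629988 0.104     ]
 [0.55329408 0.13473131 0.104     ]
 [0.52323175 0.14167238 0.104     ]
 [0.53043592 0.19502998 0.104     ]] [0.54213895 0.16443339 0.104     ]
board [[ 0.59669695 -0.1087975   0.02      ]
 [ 0.55647823 -0.22882714  0.02      ]
 [ 0.41928623 -0.1833787   0.02      ]
 [ 0.45773843 -0.06418608  0.02      ]] [ 0.50754996 -0.14629735  0.02      ] [0.12658854 0.14452406 0.12524158]
seat [[ 0.56004945 -0.12134477  0.055     ]
 [ 0.53818937 -0.19428889  0.055     ]
 [ 0.45707977 -0.16937567  0.055     ]
 [ 0.47926707 -0.095084    0.055     ]] [ 0.50864641 -0.14502333  0.055     ] [0.07614925 0.08484949 0.07753405]
```

```bash
cat >> h.py <<'E'
def down(yaw_deg): # tool y along yaw_deg, z down
    a=np.radians(yaw_deg); y=np.array([np.cos(a),np.sin(a),0]); z=np.array([0,0,-1.]); x=np.cross(y,z)
    return Ro.from_matrix(np.c_[x,y,z])
E
python3 - <<'E'
from h import *
s=manip.read_state();R0=Ro.from_quat(s['tcp_rot'])
p=manip.camera_params('wrist');c=-p['R'].T@p['t']
print('cam in tool',R0.inv().apply(c-s['tcp_pos']),'axis',R0.inv().apply(p['R'][2]))
print(move([.543,.168,.22],down(168.7)))
E
```

```text
cam in tool [ 7.42421128e-02 -9.62916802e-05 -1.73899432e-01] axis [-2.88051555e-01 -3.24043058e-04  9.57614848e-01]
(array([16.341,  8.727, -0.652]), array([ 1.3000e-02, -1.4000e-02,  1.7615e+01]))
```

Call:
play_rows:
  commands:
    - {"travel": [16.34,8.73,-0.65],"angular": [0,0,17.62],"hand": 85}
    - {"travel": [16.34,8.73,-0.65],"angular": [0,0,17.62],"hand": 85}
    - {"travel": [16.34,8.73,-0.65],"angular": [0,0,17.62],"hand": 85}
    - {"travel": [16.34,8.73,-0.65],"angular": [0,0,17.62],"hand": 85}
    - {"travel": [16.34,8.73,-0.65],"angular": [0,0,17.62],"hand": 85}
    - {"travel": [16.34,8.73,-0.65],"angular": [0,0,17.62],"hand": 85}
    - {"travel": [16.34,8.73,-0.65],"angular": [0,0,17.62],"hand": 85}
    - {"travel": [16.34,8.73,-0.65],"angular": [0,0,17.62],"hand": 85}

```text
time: 0.82
tcp_pos: [0.3769, 0.3137, 0.2124]
tcp_rot: [0.815, -0.58, -0.0, -0.0]
wrist_force: [0.4, 1.1, 0.4]
opening: 0.085
```

```bash
python3 - <<'E'
from h import *
s=manip.read_state();print(s['tcp_pos'],s['qpos'],move([.543,.168,.22],down(168.7)))
E
```

```text
[0.37688412 0.31366172 0.21244897] [ 1.01429787e+00  1.32855194e-01 -1.52325128e-02 -1.67812358e-04
 -1.42264300e+00 -6.80095104e-01] (array([ 6.403, -3.638, -0.253]), array([1.000e-03, 2.000e-03, 6.089e+00]))
```

Call:
play_rows:
  commands:
    - {"travel": [6.4,-3.64,-0.25],"angular": [0,0,6.09],"hand": 85}
    - {"travel": [6.4,-3.64,-0.25],"angular": [0,0,6.09],"hand": 85}
    - {"travel": [6.4,-3.64,-0.25],"angular": [0,0,6.09],"hand": 85}
    - {"travel": [6.4,-3.64,-0.25],"angular": [0,0,6.09],"hand": 85}
    - {"travel": [6.4,-3.64,-0.25],"angular": [0,0,6.09],"hand": 85}
    - {"travel": [6.4,-3.64,-0.25],"angular": [0,0,6.09],"hand": 85}
    - {"travel": [6.4,-3.64,-0.25],"angular": [0,0,6.09],"hand": 85}
    - {"travel": [6.4,-3.64,-0.25],"angular": [0,0,6.09],"hand": 85}

```text
time: 1.48
tcp_pos: [0.543, 0.1701, 0.2191]
tcp_rot: [-0.636, 0.772, 0.0, -0.001]
wrist_force: [-0.3, 0.5, 0.0]
opening: 0.0848
```

```bash
python3 - <<'E'
from h import *
import json
s=manip.read_state();print(s['tcp_pos'],s['qpos'],move([.543,.168,.22],down(168.7)))
p=manip.camera_params('wrist');im=manip.grab_frame('wrist')[:,:,::-1]
np.savez('w1.npz',**p);cv2.imwrite('pics/w1.png',im)
cv2.imwrite('pics/w1b.png',cv2.resize(im[60:360,80:480],None,fx=2,fy=2,interpolation=cv2.INTER_CUBIC))
E
```

```text
[0.54303243 0.17012586 0.21906346] [ 5.78091183e-01  2.90361342e-01  2.02223280e-01 -3.94717268e-04
 -1.48408345e+00 -7.71146498e-01] (array([ 0.07 , -0.012, -0.031]), array([ 0.015, -0.008,  0.047]))
```

View pics/w1b.png

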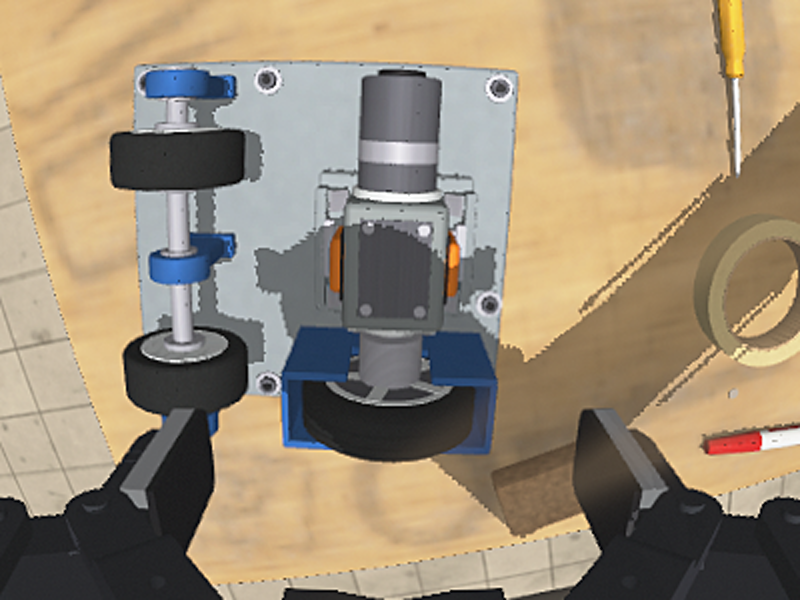

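The wrist view is clear. The case-top screws are at crop (368,230), (424,230), (420,312) and (366,311), with an orange button on each side at x≈336 and 454.

```bash
python3 - <<'E'
from h import *
p=dict(np.load('w1.npz'));im=cv2.imread('pics/w1.png')
q=np.array([[368,230],[424,230],[420,312],[366,311]])/2+[80,60]
for z in(.098,.104):
    P=onz(p,q,z,True);print(z,P.round(4).tolist(),P.mean(0),np.linalg.norm(np.diff(P,axis=0),axis=1))
m=orange(im);m[:, :200]=m[:, :200];n,l,st,c=cv2.connectedComponentsWithStats(m)
C=[]
for i in range(1,n):
    if st[i,4]>60:
        r=np.argwhere(l==i)[:,::-1]; print(st[i],c[i],onz(p,c[i],.075,True),cv2.minAreaRect(r.astype(np.float32)))
# case top outline corners and motor axis, bed plate corners
print('case', onz(p,np.array([[345,200],[447,205],[443,330],[343,327]])/2+[80,60],.102,True))
print('plate',onz(p,np.array([[135,68],[517,72],[500,395]])/2+[80,60],.006,True))
print('button tops',onz(p,np.array([[337,226],[333,292],[455,232],[454,296]])/2+[80,60],.090,True))
E
```

```text
0.098 [[0.5513, 0.1489, 0.098], [0.526, 0.1539, 0.098], [0.535, 0.1924, 0.098], [0.5602, 0.187, 0.098]] [0.54313879 0.17055252 0.098     ] [0.02578777 0.03961994 0.02570961]
0.104 [[0.5509, 0.1479, 0.104], [0.5261, 0.1527, 0.104], [0.5349, 0.1905, 0.104], [0.5596, 0.1852, 0.104]] [0.54287315 0.16907862 0.104     ] [0.02526331 0.03881417 0.02518674]
[245 180   5  26 105] [247.4        192.66666667] [[0.57304874 0.16727669 0.075     ]] ((247.0, 192.5), (25.0, 4.0), 90.0)
[304 181   5  27  77] [306.09090909 195.33766234] [[0.51548365 0.18143502 0.075     ]] ((306.1284484863281, 194.05938720703125), (3.521441698074341, 26.069181442260742), 3.0127875804901123)
case [[0.55844202 0.13265585 0.102     ]
 [0.51374393 0.1437544  0.102     ]
 [0.52586689 0.20210642 0.102     ]
 [0.57210168 0.1914637  0.102     ]]
plate [[0.67848097 0.03428194 0.006     ]
 [0.45263673 0.08714248 0.006     ]
 [0.49492113 0.28878501 0.006     ]]
button tops [[0.56591019 0.14548678 0.09      ]
 [0.57475937 0.17684113 0.09      ]
 [0.51160402 0.15910227 0.09      ]
 [0.51743964 0.19018946 0.09      ]]
```

```bash
python3 - <<'E'
from h import *
print(move([.543,.169,.115],down(167.5)))
E
```

```text
(array([ 0.056, -0.029,  3.48 ]), array([ 0.01 , -0.004,  0.303]))
```

Call:
play_rows:
  commands:
    - {"travel": [0.05,-0.03,1.3],"angular": [0,0,0.3],"hand": 85}
    - {"travel": [0.05,-0.03,2.6],"angular": [0,0,0.3],"hand": 85}
    - {"travel": [0.05,-0.03,3.48],"angular": [0,0,0.3],"hand": 85}
    - {"travel": [0.05,-0.03,3.48],"angular": [0,0,0.3],"hand": 85}
    - {"travel": [0.05,-0.03,3.48],"angular": [0,0,0.3],"hand": 85}

```text
time: 1.95
tcp_pos: [0.5424, 0.1695, 0.1154]
tcp_rot: [-0.627, 0.779, -0.0, -0.001]
wrist_force: [0.7, 0.4, 0.8]
opening: 0.0851
```

```bash
python3 - <<'E'
from h import *
p=manip.camera_params('wrist');im=manip.grab_frame('wrist')[:,:,::-1]
np.savez('w2.npz',**p);cv2.imwrite('pics/w2.png',im)
print(move([.543,.169,.06],down(167.5)))
E
```

```text
(array([0.04 , 0.029, 1.912]), array([-0.025,  0.006,  0.029]))
```

View pics/w2.png

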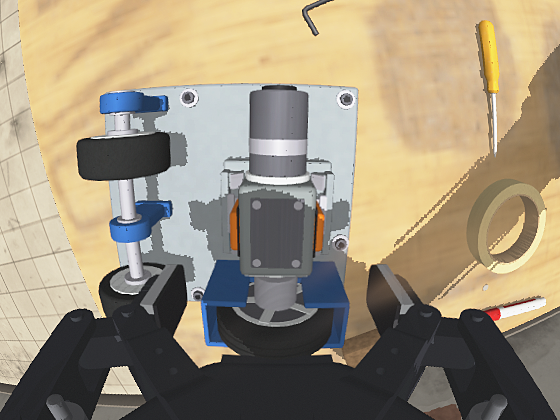

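```bash
python3 - <<'E'
from h import *
p=dict(np.load('w2.npz'))
P=onz(p,[[255,206],[298,206],[302,264],[256,265]],.104,True);print(P,P.mean(0))
print(np.degrees(np.arctan2(*(P[3]-P[0])[:2])),np.degrees(np.arctan2(*(P[2]-P[1])[:2])))
E
```

```text
[[0.55131948 0.14641667 0.104     ]
 [0.52640421 0.15190726 0.104     ]
 [0.53128584 0.18985394 0.104     ]
 [0.55986785 0.18424357 0.104     ]] [0.54221934 0.16810536 0.104     ]
12.734179938954963 7.3305295110819095
```

Consistent (0.5425, 0.1685). Now descend and close.

Call:
play_rows:
  commands:
    - {"travel": [0.04,0.02,1.0],"angular": [0,0,0],"hand": 85}
    - {"travel": [0.04,0.02,1.85],"angular": [0,0,0],"hand": 85}
    - {"travel": [0.04,0.02,1.85],"angular": [0,0,0],"hand": 85}
    - {"travel": [0.04,0.02,1.85],"angular": [0,0,0],"hand": 64}
    - {"travel": [0.04,0.02,1.85],"angular": [0,0,0],"hand": 64}
    - {"travel": [0.04,0.02,1.85],"angular": [0,0,0],"hand": 64}
  grip_force: 80

```text
time: 2.5
tcp_pos: [0.5445, 0.169, 0.0629]
tcp_rot: [-0.626, 0.78, -0.001, 0.002]
wrist_force: [-0.3, -0.3, -0.1]
opening: 0.0638
```

Call:
play_rows:
  commands:
    - {"travel": [0,0,0],"angular": [0,0,0],"hand": 40}
    - {"travel": [0,0,0],"angular": [0,0,0],"hand": 40}
    - {"travel": [0,0,0],"angular": [0,0,0],"hand": 40}
    - {"travel": [0,0,0],"angular": [0,0,0],"hand": 40}
    - {"travel": [0,0,0],"angular": [0,0,0],"hand": 40}
    - {"travel": [0,0,0],"angular": [0,0,0],"hand": 40}
  grip_force: 80

```text
time: 3.0
tcp_pos: [0.5427, 0.1681, 0.06]
tcp_rot: [-0.626, 0.78, -0.0, -0.0]
wrist_force: [-0.4, -0.6, 0.5]
opening: 0.0401
```

```bash
python3 - <<'E'
from h import *
p=manip.camera_params('wrist');im=manip.grab_frame('wrist')[:,:,::-1]
np.savez('w3.npz',**p);cv2.imwrite('pics/w3.png',im)
print(manip.read_state())
E
```

```text
{'time': 3.05, 'qpos': array([ 5.75659704e-01,  3.71392247e-01, -9.63476430e-02,  9.38171896e-05,
       -1.10314425e+00, -7.93292592e-01]), 'dq': array([-0.00087509, -0.0003694 , -0.00041719, -0.0006934 ,  0.00087862,
       -0.00014929]), 'tau': array([-2.75548117e-02, -4.24887156e+01,  2.13442737e+01,  4.79292020e+00,
        5.70583949e-02,  1.87789992e-03]), 'tcp_pos': array([0.54265394, 0.16806862, 0.06000443]), 'tcp_rot': array([-6.26147882e-01,  7.79704320e-01, -3.72341851e-05, -4.79036019e-05]), 'wrist_force': array([ 0.10088764, -0.58459494,  0.64252359]), 'wrist_torque': array([ 0.01849437,  0.07527963, -0.02734509]), 'opening': 0.040138628606147995}
```

View pics/w3.png

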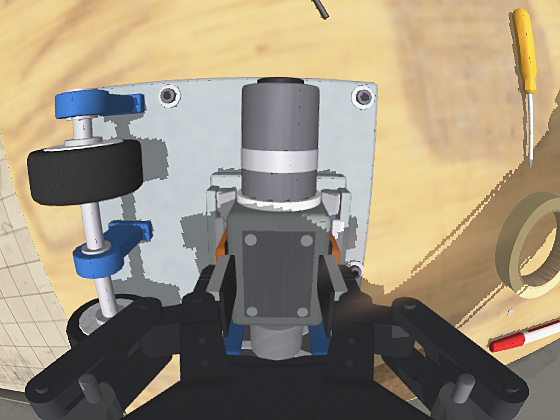

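```bash
python3 - <<'E'
from h import *
p=dict(np.load('w3.npz'));im=cv2.imread('pics/w3.png')
s=manip.read_state();R0=Ro.from_quat(s['tcp_rot'])
for o in ([0,0,0],[0,0,-.019],[0,.02,-.019],[0,-.02,-.019],[0,.02,0],[0,-.02,0],[.011,.02,-.019],[-.011,.02,-.019]):
    X=s['tcp_pos']+R0.apply(o);q=proj(p,X,True)[0];print(o,X,q); cv2.circle(im,tuple(int(v) for v in q),2,(0,0,255),-1)
cv2.imwrite('pics/w3c.png',cv2.resize(im[150:400,160:400],None,fx=2.4,fy=2.4,interpolation=cv2.INTER_CUBIC))
t=manip.grab_frame('top')[:,:,::-1];cv2.imwrite('pics/t3.png',cv2.resize(t[135:255,125:285],None,fx=5,fy=5,interpolation=cv2.INTER_CUBIC))
t=manip.grab_frame('side')[:,:,::-1];cv2.imwrite('pics/s3.png',cv2.resize(t[130:250,200:340],None,fx=5,fy=5,interpolation=cv2.INTER_CUBIC))
E
```

```text
[0, 0, 0] [0.54265394 0.16806862 0.06000443] [278.07008077 245.62380164]
[0, 0, -0.019] [0.54265447 0.16807086 0.07900443] [278.24102993 259.63045185]
[0, 0.02, -0.019] [0.52312606 0.17238842 0.07900447] [316.13810731 259.3562547 ]
[0, -0.02, -0.019] [0.56218288 0.16375331 0.07900439] [240.2980043  259.46500921]
[0, 0.02, 0] [0.52312553 0.17238617 0.06000447] [312.45112055 245.45138441]
[0, -0.02, 0] [0.56218234 0.16375107 0.06000439] [243.65473   245.5380258]
[0.011, 0.02, -0.019] [0.52075141 0.16164779 0.0790058 ] [317.05873344 240.06597388]
[-0.011, 0.02, -0.019] [0.52550072 0.18312904 0.07900313] [315.17476769 277.6284384 ]
```

View pics/w3c.png

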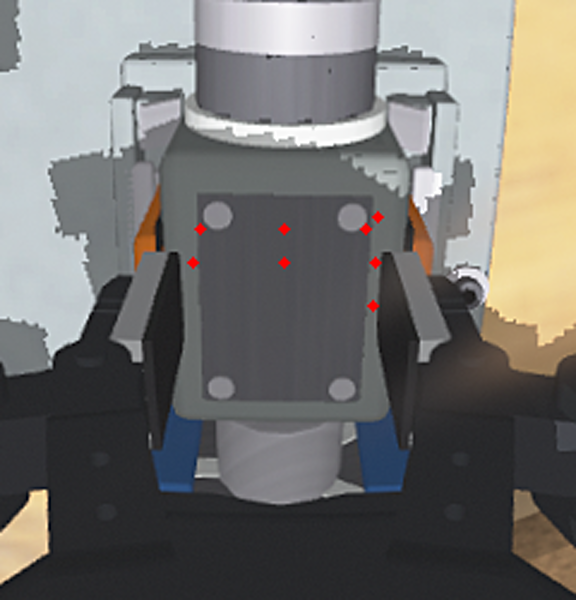

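View pics/s3.png

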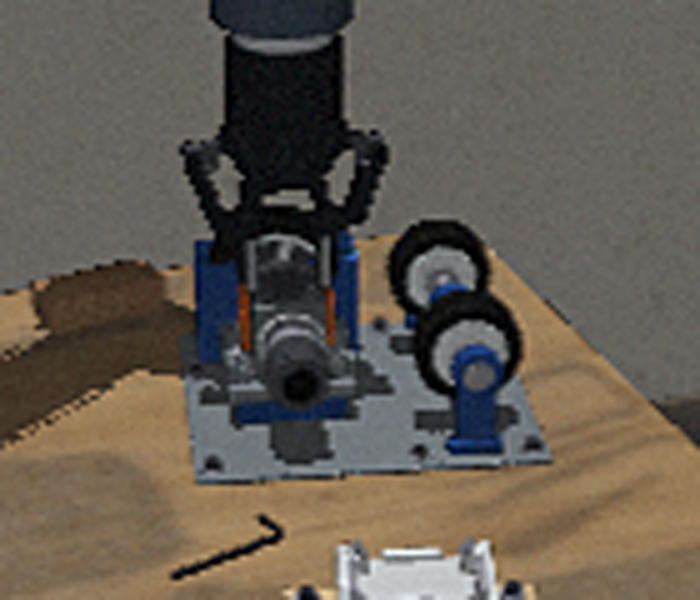

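```bash
python3 - <<'E'
from h import *
s=manip.read_state();R0=Ro.from_quat(s['tcp_rot'])
im=cv2.imread('pics/s3.png');p=manip.camera_params('side')
for o,c in (([0,.02,0],(0,0,255)),([0,-.02,0],(0,0,255)),([0,0.0,-.019],(0,255,0)),([0,0,-.073],(255,255,0)),([0,.038,-.073],(255,255,0)),([0,-.038,-.073],(255,255,0)),([0,.02,-.038],(255,0,255)),([0,-.02,-.038],(255,0,255))):
    q=proj(p,s['tcp_pos']+R0.apply(o))[0]; cv2.circle(im,tuple(int(v) for v in (q-[200,130])*5+2),3,c,-1)
cv2.imwrite('pics/s3d.png',im)
E
```

```text
(no output)
```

View pics/s3d.png

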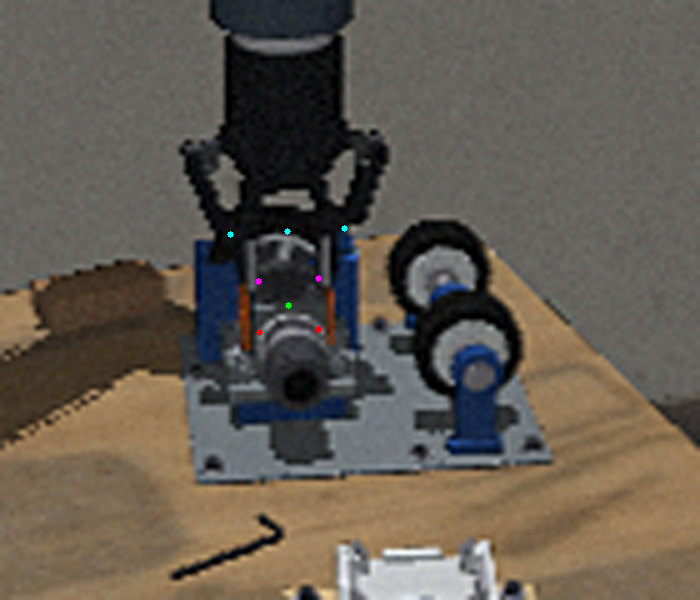

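View pics/t3.png

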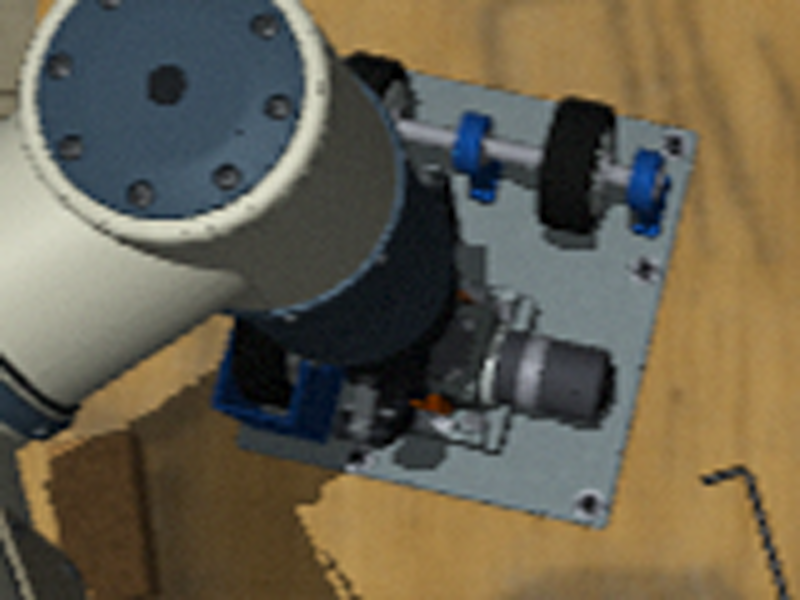

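```bash
python3 - <<'E'
from h import *
s=manip.read_state();R0=Ro.from_quat(s['tcp_rot']);p=dict(np.load('w3.npz'))
for h in (.02,.026,.0425):
  for x in (.011,-.011):
    for z in (0,-.013,-.025,-.04,-.055):
      print(h,x,z,proj(p,s['tcp_pos']+R0.apply([[x,h,z],[x,-h,z]]),True).round(0).tolist())
E
```

```text
0.02 0.011 0 [[313.0, 228.0], [243.0, 228.0]]
0.02 0.011 -0.013 [[316.0, 236.0], [241.0, 236.0]]
0.02 0.011 -0.025 [[318.0, 245.0], [238.0, 245.0]]
0.02 0.011 -0.04 [[322.0, 257.0], [235.0, 257.0]]
0.02 0.011 -0.055 [[327.0, 272.0], [230.0, 272.0]]
0.02 -0.011 0 [[312.0, 262.0], [244.0, 263.0]]
0.02 -0.011 -0.013 [[314.0, 273.0], [242.0, 273.0]]
0.02 -0.011 -0.025 [[316.0, 283.0], [240.0, 283.0]]
0.02 -0.011 -0.04 [[320.0, 298.0], [237.0, 298.0]]
0.02 -0.011 -0.055 [[324.0, 316.0], [233.0, 316.0]]
0.026 0.011 0 [[324.0, 228.0], [233.0, 228.0]]
0.026 0.011 -0.013 [[327.0, 236.0], [229.0, 236.0]]
0.026 0.011 -0.025 [[330.0, 244.0], [226.0, 245.0]]
0.026 0.011 -0.04 [[335.0, 257.0], [222.0, 257.0]]
0.026 0.011 -0.055 [[341.0, 272.0], [216.0, 272.0]]
0.026 -0.011 0 [[322.0, 262.0], [234.0, 262.0]]
0.026 -0.011 -0.013 [[325.0, 272.0], [232.0, 272.0]]
0.026 -0.011 -0.025 [[328.0, 283.0], [229.0, 283.0]]
0.026 -0.011 -0.04 [[332.0, 298.0], [225.0, 298.0]]
0.026 -0.011 -0.055 [[337.0, 315.0], [220.0, 315.0]]
0.0425 0.011 0 [[352.0, 227.0], [204.0, 228.0]]
0.0425 0.011 -0.013 [[357.0, 235.0], [199.0, 236.0]]
0.0425 0.011 -0.025 [[362.0, 244.0], [194.0, 244.0]]
0.0425 0.011 -0.04 [[370.0, 256.0], [187.0, 256.0]]
0.0425 0.011 -0.055 [[379.0, 271.0], [178.0, 271.0]]
0.0425 -0.011 0 [[349.0, 262.0], [207.0, 262.0]]
0.0425 -0.011 -0.013 [[353.0, 272.0], [203.0, 272.0]]
0.0425 -0.011 -0.025 [[358.0, 282.0], [198.0, 282.0]]
0.0425 -0.011 -0.04 [[365.0, 296.0], [192.0, 297.0]]
0.0425 -0.011 -0.055 [[372.0, 313.0], [185.0, 314.0]]
```

```bash
python3 - <<'E'
import cv2
im=cv2.imread('pics/w3.png');cv2.imwrite('pics/w3e.png',cv2.resize(im[220:370,190:370],None,fx=4,fy=4,interpolation=cv2.INTER_CUBIC))
E
```

```text
(no output)
```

View pics/w3e.png

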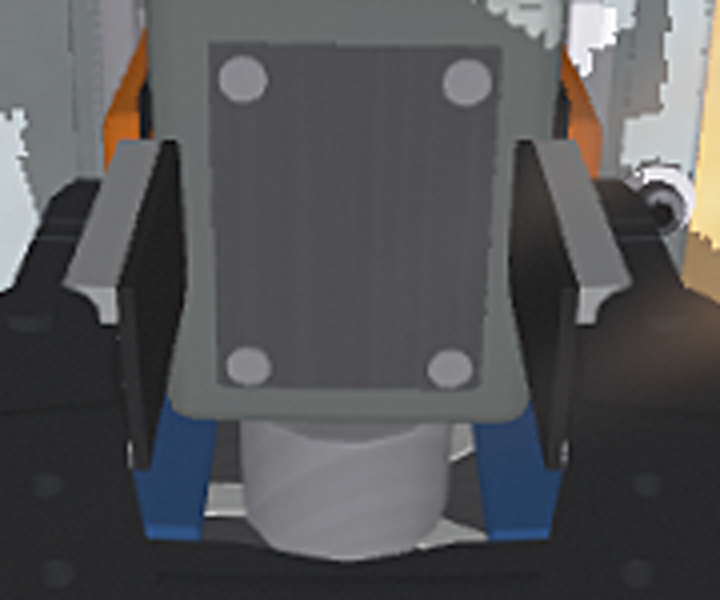

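```bash
python3 - <<'E'
from h import *
A=dict(np.load('w1.npz'));B=dict(np.load('w3.npz'))
qa=np.array([[368,230],[424,230],[420,312],[366,311]])/2+[80,60]
qb=np.array([[242,79],[467,81],[450,368],[248,366]])/4+[190,220]
def tri(A,qa,B,qb):
    out=[]
    for u,v in zip(qa,qb):
        c1,d1=ray(A,u,True);c2,d2=ray(B,v,True);d1=d1[0];d2=d2[0]
        s=np.linalg.lstsq(np.c_[d1,-d2],c2-c1,rcond=None)[0]
        out.append(((c1+s[0]*d1+c2+s[1]*d2)/2).tolist()+[np.linalg.norm(c1+s[0]*d1-c2-s[1]*d2)])
    return np.array(out)
print(tri(A,qa,B,qb).round(4))
print(onz(B,qb,.104,True).round(4))
E
```

```text
[[5.522e-01 1.503e-01 8.920e-02 5.000e-04]
 [5.260e-01 1.549e-01 9.270e-02 2.000e-04]
 [5.353e-01 1.939e-01 9.320e-02 4.000e-04]
 [5.610e-01 1.886e-01 9.230e-02 5.000e-04]]
[[0.5499 0.1447 0.104 ]
 [0.5263 0.1502 0.104 ]
 [0.5349 0.1865 0.104 ]
 [0.5584 0.1809 0.104 ]]
```

The triangulated case-top height (0.092) is 12 mm lower than I assumed. Both cameras also put the fingertips about 35–40 mm behind the reported TCP at z≈0.10, so the fingers closed above the case and touched nothing. I'll reopen, go lower in steps and check against the pictures.

Call:
play_rows:
  commands:
    - {"travel": [-0.05,0,-0.1],"angular": [0,0,0],"hand": 85}
    - {"travel": [-0.05,0,-0.1],"angular": [0,0,0],"hand": 85}
    - {"travel": [-0.05,0,-0.1],"angular": [0,0,0],"hand": 85}
    - {"travel": [-0.05,0,-0.1],"angular": [0,0,0],"hand": 85}
    - {"travel": [-0.05,0,0.6],"angular": [0,0,0],"hand": 85}
    - {"travel": [-0.05,0,0.6],"angular": [0,0,0],"hand": 85}
    - {"travel": [-0.05,0,0.6],"angular": [0,0,0],"hand": 85}

```text
time: 3.73
tcp_pos: [0.542, 0.169, 0.0411]
tcp_rot: [-0.626, 0.78, 0.0, -0.001]
wrist_force: [0.0, 0.2, 0.6]
opening: 0.0851
```

```bash
python3 - <<'E'
from h import *
p=manip.camera_params('wrist');im=manip.grab_frame('wrist')[:,:,::-1]
np.savez('w4.npz',**p);cv2.imwrite('pics/w4.png',im)
s=manip.read_state();R0=Ro.from_quat(s['tcp_rot'])
t=np.ascontiguousarray(manip.grab_frame('side')[:,:,::-1]);p=manip.camera_params('side')
im=cv2.resize(t[130:250,200:340],None,fx=5,fy=5,interpolation=cv2.INTER_CUBIC)
for o in ([0,.0425,-.013],[0,-.0425,-.013]):
    q=proj(p,s['tcp_pos']+R0.apply(o))[0]; cv2.circle(im,tuple(int(v) for v in (q-[200,130])*5+2),3,(0,0,255),-1)
cv2.imwrite('pics/s4.png',im)
print(s['tcp_pos'],s['opening'])
E
```

```text
[0.54282394 0.16933672 0.04205721] 0.08465837931046864
```

View pics/s4.png

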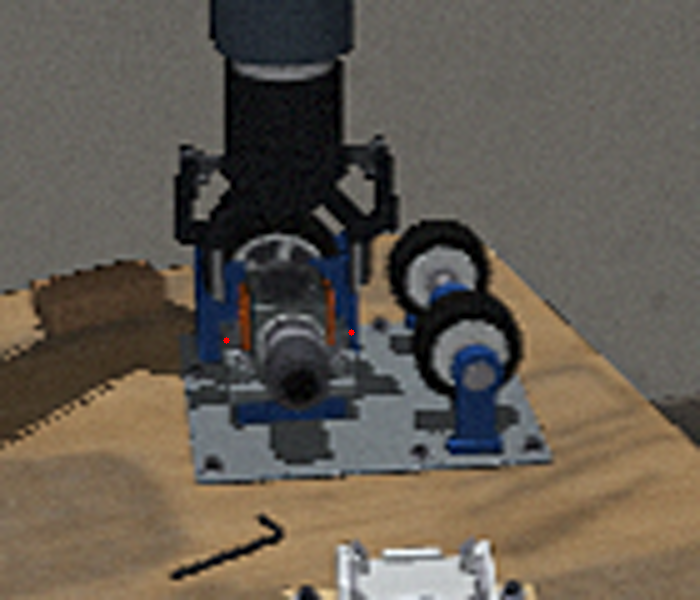

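View pics/w4.png

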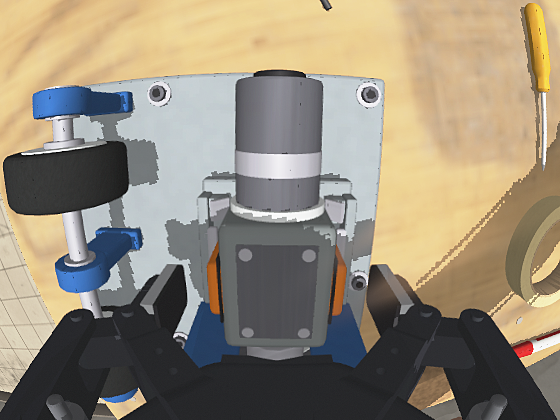

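Call:
play_rows:
  commands:
    - {"travel": [-0.03,0,0.3],"angular": [0,0,0],"hand": 85}
    - {"travel": [-0.03,0,0.5],"angular": [0,0,0],"hand": 85}
    - {"travel": [-0.03,0,0.5],"angular": [0,0,0],"hand": 85}
    - {"travel": [-0.03,0,0.5],"angular": [0,0,0],"hand": 66}
    - {"travel": [-0.03,0,0.5],"angular": [0,0,0],"hand": 66}
    - {"travel": [-0.03,0,0.5],"angular": [0,0,0],"hand": 66}

```text
time: 4.33
tcp_pos: [0.5434, 0.1705, 0.0272]
tcp_rot: [-0.626, 0.78, -0.0, 0.0]
wrist_force: [0.5, -0.0, 0.4]
opening: 0.0659
```

```bash
python3 - <<'E'
from h import *
p=manip.camera_params('wrist');im=manip.grab_frame('wrist')[:,:,::-1]
np.savez('w5.npz',**p);cv2.imwrite('pics/w5.png',im)
s=manip.read_state();print(s['tcp_pos'],s['opening'],s['wrist_force'])
t=np.ascontiguousarray(manip.grab_frame('side')[:,:,::-1])
cv2.imwrite('pics/s5.png',cv2.resize(t[150:220,230:310],None,fx=8,fy=8,interpolation=cv2.INTER_CUBIC))
E
```

```text
[0.54335289 0.17052292 0.02724567] 0.06572652845090078 [ 0.19111207  0.20860653 -0.27596292]
```

View pics/s5.png

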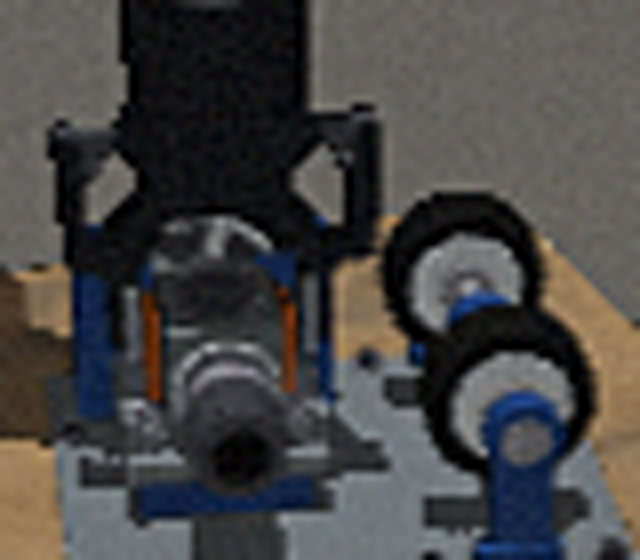

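View pics/w5.png

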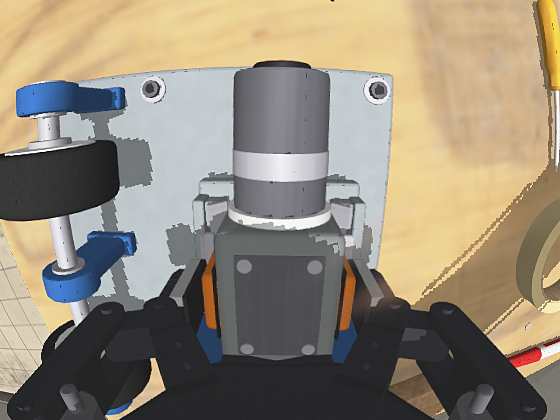

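Call:
play_rows:
  commands:
    - {"travel": [0,0,0],"angular": [0,0,0],"hand": 40}
    - {"travel": [0,0,0],"angular": [0,0,0],"hand": 40}
    - {"travel": [0,0,0],"angular": [0,0,0],"hand": 40}
    - {"travel": [0,0,0],"angular": [0,0,0],"hand": 40}
    - {"travel": [0,0,0],"angular": [0,0,0],"hand": 40}
  grip_force: 80

```text
time: 4.85
tcp_pos: [0.5435, 0.1707, 0.0285]
tcp_rot: [-0.626, 0.78, -0.0, 0.001]
wrist_force: [-3.1, 1.4, 9.6]
opening: 0.049
```

```bash
python3 - <<'E'
from h import *
p=manip.camera_params('wrist');im=manip.grab_frame('wrist')[:,:,::-1]
np.savez('w6.npz',**p);cv2.imwrite('pics/w6.png',im)
s=manip.read_state();print(s['tcp_pos'],s['opening'],s['wrist_force'],s['wrist_torque'])
t=np.ascontiguousarray(manip.grab_frame('side')[:,:,::-1])
cv2.imwrite('pics/s6.png',cv2.resize(t[150:220,230:310],None,fx=8,fy=8,interpolation=cv2.INTER_CUBIC))
E
```

```text
[0.54345741 0.17069206 0.02850109] 0.04888103257817162 [-2.64293971  0.61161869  8.95482932] [ 0.06626648  1.41901474 -0.09238649]
```

View pics/s6.png

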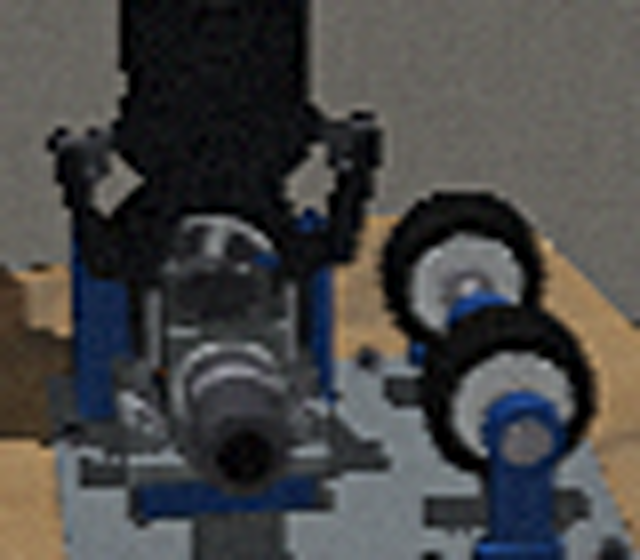

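View pics/w6.png

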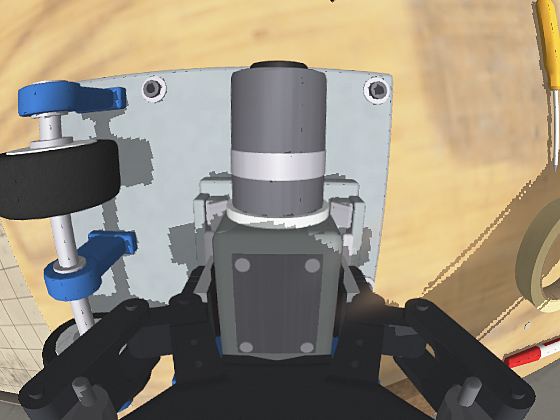

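Call:
play_rows:
  commands:
    - {"travel": [0,0,-0.15],"angular": [0,0,0],"hand": 40}
    - {"travel": [0,0,-0.4],"angular": [0,0,0],"hand": 40}
    - {"travel": [0,0,-0.7],"angular": [0,0,0],"hand": 40}
    - {"travel": [0,0,-1.0],"angular": [0,0,0],"hand": 40}
    - {"travel": [0,0,-1.0],"angular": [0,0,0],"hand": 40}
  grip_force: 90

```text
time: 5.37
tcp_pos: [0.5443, 0.1709, 0.0591]
tcp_rot: [-0.626, 0.78, -0.0, 0.001]
wrist_force: [0.7, 0.1, -6.8]
opening: 0.0488
```

```bash
python3 - <<'E'
from h import *
s=manip.read_state();print(s['tcp_pos'],s['opening'],s['wrist_force'],s['wrist_torque'])
im=manip.grab_frame('wrist')[:,:,::-1];cv2.imwrite('pics/w7.png',im)
t=np.ascontiguousarray(manip.grab_frame('side')[:,:,::-1])
cv2.imwrite('pics/s7.png',cv2.resize(t[120:220,210:330],None,fx=6,fy=6,interpolation=cv2.INTER_CUBIC))
E
```

```text
[0.54431919 0.17088423 0.05914984] 0.04884795432891889 [ 0.68334029  0.12363393 -6.76376278] [ 0.04224879 -0.17232321  0.03361556]
```

View pics/s7.png

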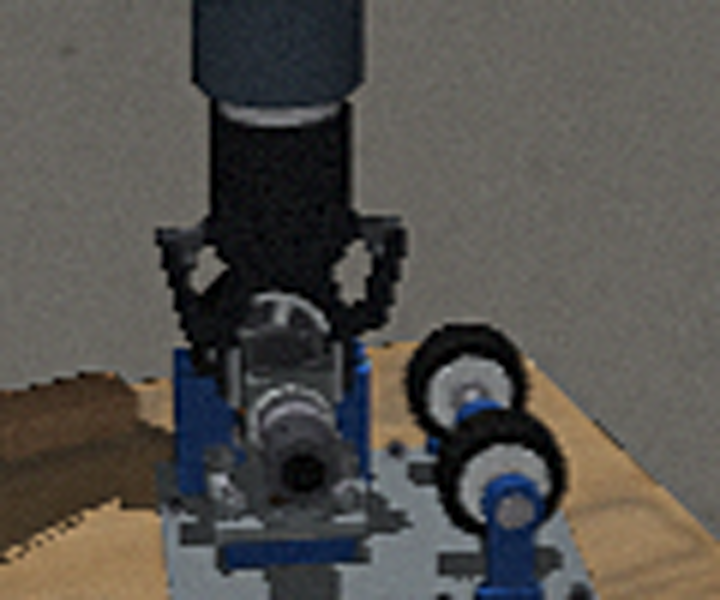

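Call:
play_rows:
  commands:
    - {"travel": [0,0,-0.8],"angular": [0,0,0],"hand": 40}
    - {"travel": [0,0,-1.8],"angular": [0,0,0],"hand": 40}
    - {"travel": [0,0,-2.8],"angular": [0,0,0],"hand": 40}
    - {"travel": [0,0,-3.5],"angular": [0,0,0],"hand": 40}
    - {"travel": [0,0,-3.5],"angular": [0,0,0],"hand": 40}
    - {"travel": [0,0,-3.5],"angular": [0,0,0],"hand": 40}

```text
time: 5.97
tcp_pos: [0.5431, 0.1709, 0.1617]
tcp_rot: [-0.626, 0.78, 0.0, 0.001]
wrist_force: [-0.7, 0.1, -9.7]
opening: 0.0487
```

```bash
python3 - <<'E'
from h import *
s=manip.read_state();print(s['tcp_pos'],s['opening'],s['wrist_force'],s['wrist_torque'])
p=manip.camera_params('wrist');im=manip.grab_frame('wrist')[:,:,::-1];cv2.imwrite('pics/w8.png',im);np.savez('w8.npz',**p)
t=np.ascontiguousarray(manip.grab_frame('side')[:,:,::-1])
cv2.imwrite('pics/s8.png',cv2.resize(t[90:220,200:330],None,fx=4.5,fy=4.5,interpolation=cv2.INTER_CUBIC))
print(move([.515,-.09,.16],down(162.5)))
E
```

```text
[0.54306221 0.17090165 0.16168079] 0.048673921218758756 [-0.72457941  0.13046852 -9.68540125] [-0.05194745  0.14409347 -0.00570608]
(array([ 8.655, -1.016, -0.016]), array([ 0.051, -0.029,  1.002]))
```

View pics/s8.png

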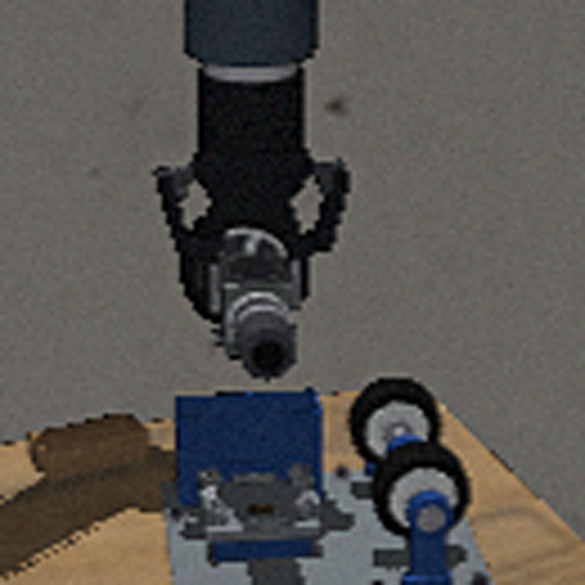

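View pics/w8.png

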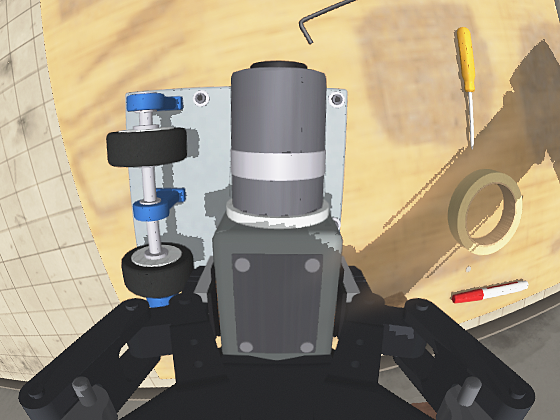

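The unit is out and held level (weight 9.7 N). Next I'll carry it to the near side of the stand so the wrist camera can see the seat beside the motor.

```bash
python3 - <<'E'
from h import *
print(move([.41,-.06,.18],down(162.5)))
E
```

```text
(array([ 8.437,  2.62 , -0.666]), array([ 0.051, -0.029,  1.002]))
```

Call:
play_rows:
  commands:
    - {"travel": [0.6,0.2,-0.5],"angular": [0,0,0.1],"hand": 40}
    - {"travel": [1.7,0.5,-0.66],"angular": [0,0,0.2],"hand": 40}
    - {"travel": [2.8,0.87,-0.66],"angular": [0,0,0.4],"hand": 40}
    - {"travel": [4.0,1.25,-0.66],"angular": [0,0,0.5],"hand": 40}
    - {"travel": [5.2,1.6,-0.66],"angular": [0,0,0.7],"hand": 40}
    - {"travel": [6.4,2.0,-0.66],"angular": [0,0,0.8],"hand": 40}
    - {"travel": [7.5,2.33,-0.66],"angular": [0,0,0.9],"hand": 40}
    - {"travel": [8.1,2.52,-0.66],"angular": [0,0,1.0],"hand": 40}

```text
time: 6.73
tcp_pos: [0.413, -0.0531, 0.1796]
tcp_rot: [-0.591, 0.807, 0.001, -0.002]
wrist_force: [0.0, 0.0, -7.4]
opening: 0.0487
```

Call:
play_rows:
  commands:
    - {"travel": [0.3,0.1,0],"angular": [0,0,0],"hand": 40}
    - {"travel": [0.3,0.1,0],"angular": [0,0,0],"hand": 40}
    - {"travel": [0.3,0.1,0],"angular": [0,0,0],"hand": 40}
    - {"travel": [0.3,0.1,0],"angular": [0,0,0],"hand": 40}

```text
time: 7.07
tcp_pos: [0.4114, -0.0576, 0.1809]
tcp_rot: [-0.592, 0.806, 0.0, -0.0]
wrist_force: [1.0, -0.1, -7.4]
opening: 0.049
```

```bash
python3 - <<'E'
from h import *
s=manip.read_state();print(s['tcp_pos'],s['opening'],s['wrist_force'],s['dq'].round(3))
p=manip.camera_params('wrist');im=manip.grab_frame('wrist')[:,:,::-1];cv2.imwrite('pics/w9.png',im);np.savez('w9.npz',**p)
E
```

```text
[ 0.41137633 -0.05755847  0.18090124] 0.04900184565773444 [ 0.99885811 -0.05603992 -7.41217647] [ 0.009  0.003  0.012  0.003 -0.005  0.   ]
```

View pics/w9.png

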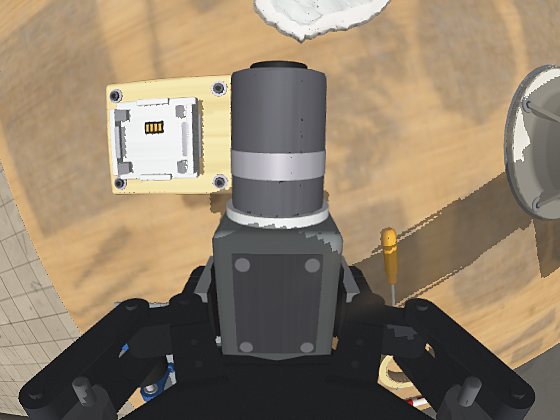

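Very clear: the stand board is at (108–232, 78–192) and the seat at about (155,140). Zooming in to measure.

```bash
python3 - <<'E'
import cv2
im=cv2.imread('pics/w9.png');cv2.imwrite('pics/w9z.png',cv2.resize(im[72:202,98:238],None,fx=5.5,fy=5.5,interpolation=cv2.INTER_CUBIC)[:600])
im=cv2.imread('pics/w9.png');cv2.imwrite('pics/w9y.png',cv2.resize(im[72:202,98:238],None,fx=4.6,fy=4.6,interpolation=cv2.INTER_CUBIC))
E
```

```text
(no output)
```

View pics/w9y.png

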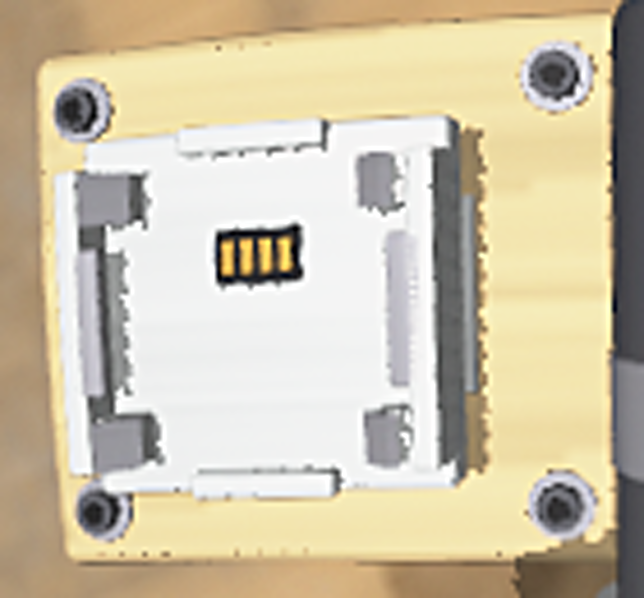

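```bash
python3 - <<'E'
from h import *
p=dict(np.load('w9.npz'))
f=lambda q:np.array(q,float)/4.6+[98,72]
def sh(n,q,z):
    P=onz(p,f(q),z,True);print(n,z,P[:,:2].round(4).tolist(),'mean',P.mean(0)[:2].round(4));return P
for z in(.015,.02,.025):
    P=sh('screws',[[81,109],[554,73],[558,507],[102,511]],z); print(np.linalg.norm(np.diff(P,axis=0),axis=1)); d=P[1]-P[0]+P[2]-P[3]; e=P[0]-P[3]+P[1]-P[2]; print(np.degrees(np.arctan2(d[1],d[0]))-180,np.degrees(np.arctan2(e[1],e[0])))
P=sh('stops',[[178,132],[326,124],[338,486],[193,488]],.052)
P=sh('lips inner',[[98,250],[103,393],[387,230],[388,382]],.060);m=(P[0]+P[1])/2-(P[2]+P[3])/2;print(np.linalg.norm(m),np.degrees(np.arctan2(m[1],m[0])))
P=sh('seat edges',[[88,148],[458,120],[460,480],[108,492]],.050);print(np.linalg.norm(np.diff(P,axis=0),axis=1))
# unit screws in hand
R=manip.read_state();R0=Ro.from_quat(R['tcp_rot'])
for d in (.0635,.0755):
    Q=onz(p,[[242,265],[312,265],[305,347],[246,347]],.1809+d,True)
    L=R0.inv().apply(Q-R['tcp_pos']);print('in tool',d,L.round(4).tolist(),L.mean(0).round(4))
E
```

```text
screws 0.015 [[0.5511, -0.2117], [0.438, -0.175], [0.4697, -0.0794], [0.5826, -0.1164]] mean [ 0.5103 -0.1456]
[0.11895466 0.1006501  0.11880778]
-18.064236660385262 -108.30709990522958
screws 0.02 [[0.5488, -0.2105], [0.4373, -0.1743], [0.4685, -0.0802], [0.5797, -0.1166]] mean [ 0.5086 -0.1454]
[0.11720439 0.09916916 0.11705967]
-18.064236660385262 -108.3070999052296
screws 0.025 [[0.5464, -0.2092], [0.4366, -0.1736], [0.4673, -0.0809], [0.5769, -0.1168]] mean [ 0.5068 -0.1451]
[0.11545412 0.09768822 0.11531156]
-18.064236660385262 -108.30709990522956
stops 0.052 [[0.5133, -0.1883], [0.4813, -0.177], [0.5052, -0.1042], [0.5378, -0.1149]] mean [ 0.5094 -0.1461]
lips inner 0.06 [[0.5363, -0.1706], [0.5465, -0.1416], [0.4738, -0.1507], [0.4841, -0.1215]] mean [ 0.5102 -0.1461]
0.06558492132484622 -17.803734706922256
seat edges 0.05 [[0.5358, -0.1942], [0.4549, -0.1678], [0.4796, -0.0965], [0.5595, -0.1211]] mean [ 0.5075 -0.1449]
[0.08506593 0.07545171 0.08355717]
in tool 0.0635 [[0.0189, -0.0138, -0.0633], [0.0188, 0.0127, -0.0633], [-0.0218, 0.0116, -0.0633], [-0.0218, -0.0141, -0.0633]] [-0.0015 -0.0009 -0.0633]
in tool 0.0755 [[0.0248, -0.0124, -0.0753], [0.0247, 0.0112, -0.0753], [-0.0115, 0.0103, -0.0753], [-0.0115, -0.0127, -0.0753]] [ 0.0066 -0.0009 -0.0753]
```

```bash
python3 - <<'E'
from h import *
print(move([.509,-.147,.11],down(162)))
E
```

```text
(array([ 1.876, -3.996,  2.365]), array([ 0.013, -0.002,  0.116]))
```

Call:
play_rows:
  commands:
    - {"travel": [0.4,-0.9,0],"angular": [0,0,0.1],"hand": 40}
    - {"travel": [0.9,-1.9,0],"angular": [0,0,0.1],"hand": 40}
    - {"travel": [1.4,-3.0,0.4],"angular": [0,0,0.1],"hand": 40}
    - {"travel": [1.88,-4.0,1.2],"angular": [0,0,0.1],"hand": 40}
    - {"travel": [1.88,-4.0,2.0],"angular": [0,0,0.1],"hand": 40}
    - {"travel": [1.88,-4.0,2.36],"angular": [0,0,0.1],"hand": 40}
    - {"travel": [1.88,-4.0,2.36],"angular": [0,0,0.1],"hand": 40}
    - {"travel": [1.88,-4.0,2.36],"angular": [0,0,0.1],"hand": 40}

```text
time: 7.78
tcp_pos: [0.509, -0.1476, 0.1102]
tcp_rot: [-0.588, 0.809, 0.0, -0.001]
wrist_force: [0.3, -0.1, -6.4]
opening: 0.0485
```

```bash
cat > look.py <<'E'
from h import *
import sys
n=sys.argv[1];tgt=[float(v) for v in sys.argv[2].split(',')];yaw=float(sys.argv[3])
s=manip.read_state();print(s['time'],s['tcp_pos'],s['opening'],s['wrist_force'].round(1),s['wrist_torque'].round(2))
p=manip.camera_params('wrist');im=manip.grab_frame('wrist')[:,:,::-1];cv2.imwrite(f'pics/w{n}.png',im);np.savez(f'w{n}.npz',**p)
t=np.ascontiguousarray(manip.grab_frame('side')[:,:,::-1])
x0,x1,y0,y1=[int(v) for v in (sys.argv[4] if len(sys.argv)>4 else '230,350,180,290').split(',')]
cv2.imwrite(f'pics/s{n}.png',cv2.resize(t[y0:y1,x0:x1],None,fx=5,fy=5,interpolation=cv2.INTER_CUBIC))
print(move(tgt,down(yaw)))
E
python3 look.py 10 .509,-.147,.06 162
```

```text
7.7833 [ 0.50896687 -0.14760373  0.11019571] 0.0484521825842174 [ 0.3 -0.1 -6.4] [-0.03 -0.13  0.  ]
(array([-0.01 ,  0.05 ,  1.745]), array([-0.031,  0.001,  0.022]))
```

View pics/w10.png

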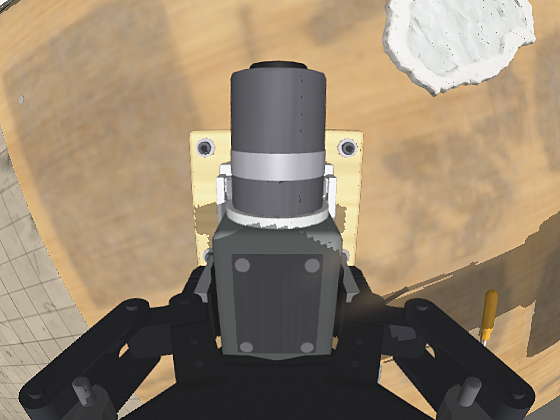

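View pics/s10.png

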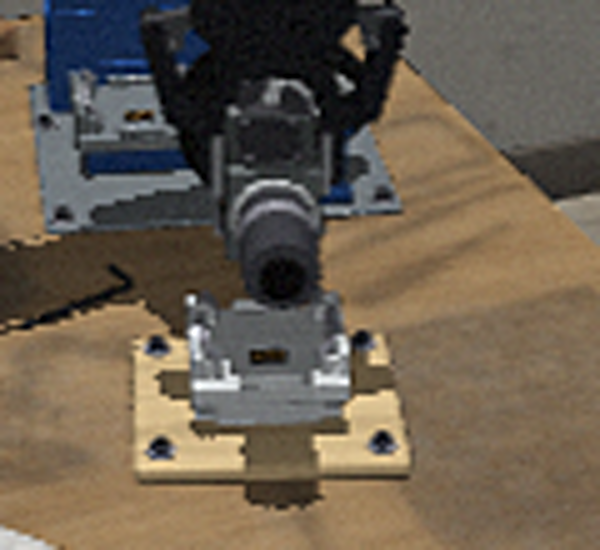

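Call:
play_rows:
  commands:
    - {"travel": [-0.01,0.03,0.6],"angular": [0,0,0],"hand": 40}
    - {"travel": [-0.01,0.03,1.2],"angular": [0,0,0],"hand": 40}
    - {"travel": [-0.01,0.03,1.6],"angular": [0,0,0],"hand": 40}
    - {"travel": [-0.01,0.03,1.6],"angular": [0,0,0],"hand": 40}
    - {"travel": [-0.01,0.03,1.6],"angular": [0,0,0],"hand": 40}

```text
time: 8.3
tcp_pos: [0.5087, -0.1473, 0.0641]
tcp_rot: [-0.588, 0.809, -0.001, 0.0]
wrist_force: [0.4, 0.1, -7.3]
opening: 0.0489
```

```bash
python3 look.py 11 .509,-.147,.0385 162
```

```text
8.3 [ 0.50874429 -0.14733405  0.06414907] 0.04892133024410942 [ 0.4  0.1 -7.3] [-0.03 -0.06 -0.02]
(array([-0.01 ,  0.032,  0.885]), array([-0.045,  0.005,  0.016]))
```

View pics/w11.png

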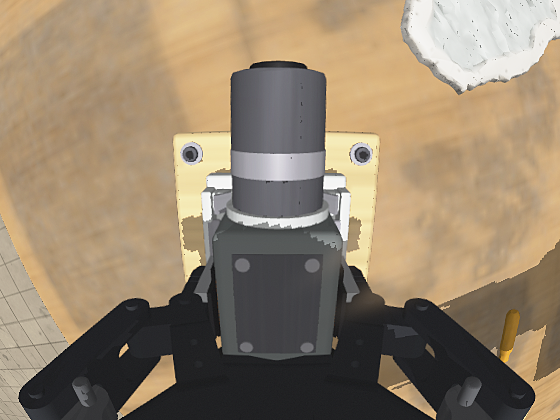

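View pics/s11.png

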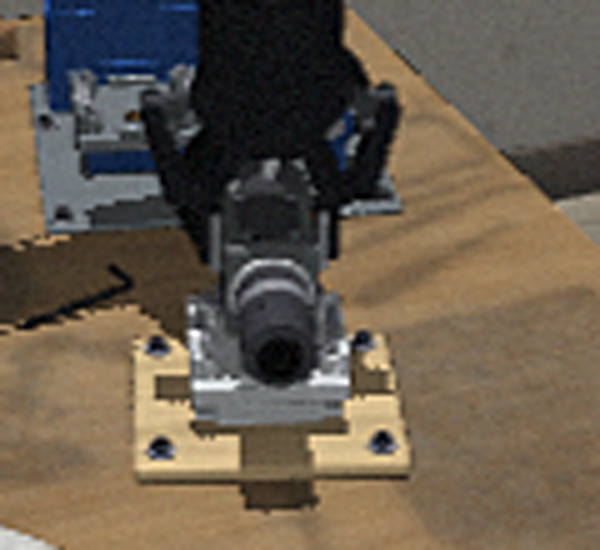

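```bash
python3 - <<'E'
import cv2,numpy as np
a=[cv2.imread(f'pics/w{n}.png')[150:290,170:385] for n in (6,11)]
cv2.imwrite('pics/cmp1.png',np.vstack([cv2.resize(x,None,fx=2.1*1.5,fy=2.1,interpolation=cv2.INTER_CUBIC) for x in a]))
E
```

```text
(no output)
```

View pics/cmp1.png

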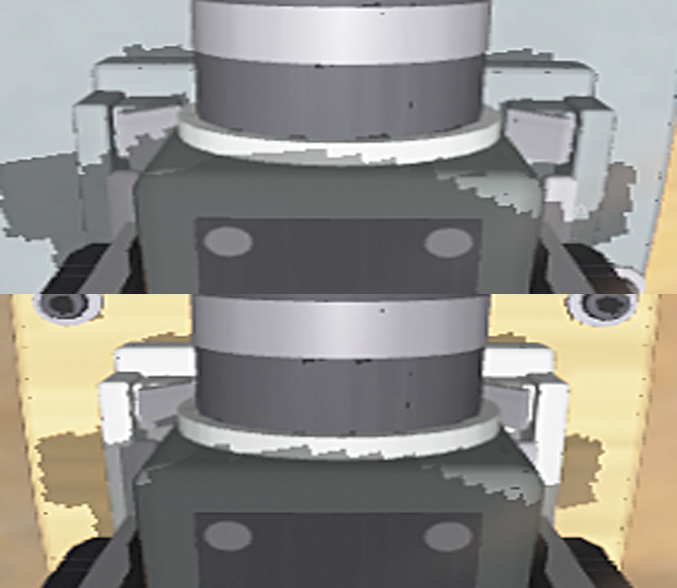

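```bash
python3 - <<'E'
from h import *
for n,rows,pos,q,zf in (('6',(62,103),[.54345741,.17069206,.02850109],[-.626,.78,0,0],.036),('11',(346-294,377-294),[.50874429,-.14733405,.06414907],[-.588,.809,0,0],.046)):
    p=dict(np.load(f'w{n}.npz'));R0=Ro.from_quat(q)
    xs=((92,597),(74,614)) if n=='6' else ((116,555),(102,568))
    for e,r,x in((0.006,rows[0],xs[0]),(.018,rows[1],xs[1])):
        P=onz(p,[[x[0]/3.15+170,r/2.1+150],[x[1]/3.15+170,r/2.1+150]],zf+e,True)
        L=R0.inv().apply(P-pos);print(n,e,L.round(4).tolist(),'yaw',np.degrees(np.arctan2(P[0,1]-P[1,1],P[0,0]-P[1,0])))
E
```

```text
6 0.006 [[0.0418, -0.0404, -0.0135], [0.0419, 0.0417, -0.0135]] yaw -12.462738202226207
6 0.018 [[0.0347, -0.0409, -0.0255], [0.0347, 0.0418, -0.0255]] yaw -12.480886682835395
11 0.006 [[0.0395, -0.042, 0.0121], [0.0395, 0.0401, 0.0121]] yaw -17.949836378727806
11 0.018 [[0.0333, -0.0423, 0.0001], [0.0334, 0.0403, 0.0001]] yaw -17.947559701363208
```

Call:
play_rows:
  commands:
    - {"travel": [-0.05,-0.04,0.0],"angular": [0,0,0],"hand": 40}
    - {"travel": [-0.05,-0.04,0.2],"angular": [0,0,0],"hand": 40}
    - {"travel": [-0.05,-0.04,0.4],"angular": [0,0,0],"hand": 40}
    - {"travel": [-0.05,-0.04,0.5],"angular": [0,0,0],"hand": 40}
    - {"travel": [-0.05,-0.04,0.5],"angular": [0,0,0],"hand": 40}
    - {"travel": [-0.05,-0.04,0.5],"angular": [0,0,0],"hand": 40}

```text
time: 8.9
tcp_pos: [0.5094, -0.1465, 0.0476]
tcp_rot: [-0.588, 0.809, 0.0, -0.0]
wrist_force: [0.0, 0.9, -7.2]
opening: 0.0488
```

```bash
python3 look.py 12 .5096,-.1456,.0385 162;  python3 - <<'E'
import cv2,numpy as np
a=[cv2.imread(f'pics/w{n}.png')[150:290,170:385] for n in (6,12)]
cv2.imwrite('pics/cmp2.png',np.vstack([cv2.resize(x,None,fx=2.1*1.5,fy=2.1,interpolation=cv2.INTER_CUBIC) for x in a]))
E
```

```text
8.9 [ 0.50939177 -0.14647815  0.04758915] 0.04875995862825867 [ 0.   0.9 -7.2] [-0.01 -0.01  0.01]
(array([-0.027,  0.013,  0.318]), array([-0.   , -0.002,  0.007]))
```

View pics/cmp2.png

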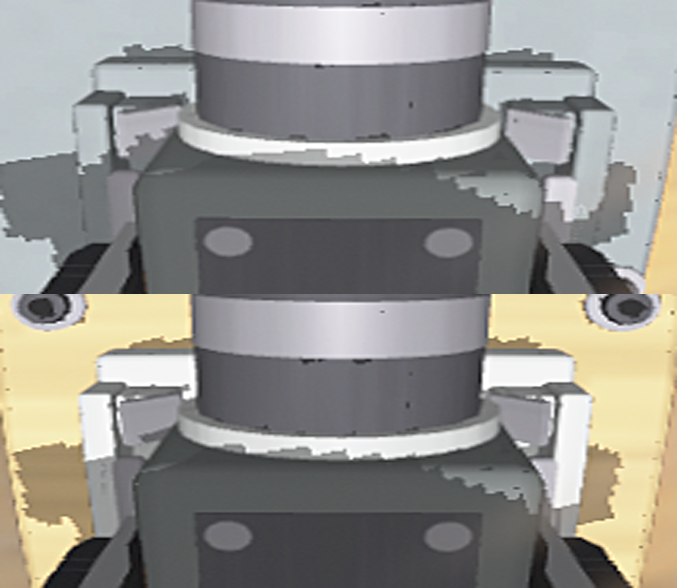

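Call:
play_rows:
  commands:
    - {"travel": [-0.02,-0.02,0.1],"angular": [0,0,0],"hand": 40}
    - {"travel": [-0.03,-0.02,0.2],"angular": [0,0,0],"hand": 40}
    - {"travel": [-0.03,-0.02,0.3],"angular": [0,0,0],"hand": 40}
    - {"travel": [-0.03,-0.02,0.34],"angular": [0,0,0],"hand": 40}
    - {"travel": [-0.03,-0.02,0.34],"angular": [0,0,0],"hand": 40}

```text
time: 9.42
tcp_pos: [0.5107, -0.1457, 0.0387]
tcp_rot: [-0.588, 0.809, -0.0, 0.0]
wrist_force: [-3.2, 2.6, 0.9]
opening: 0.0488
```

```bash
python3 look.py 13 .5096,-.1456,.0385 162;  python3 - <<'E'
import cv2,numpy as np
a=[cv2.imread(f'pics/w{n}.png')[150:290,170:385] for n in (6,13)]
cv2.imwrite('pics/cmp3.png',np.vstack([cv2.resize(x,None,fx=2.1*1.5,fy=2.1,interpolation=cv2.INTER_CUBIC) for x in a]))
E
```

```text
9.4167 [ 0.51068892 -0.1457433   0.0386549 ] 0.04876753000979867 [-3.2  2.6  0.9] [0.66 1.1  0.03]
(array([0.008, 0.036, 0.004]), array([-0.009, -0.   ,  0.011]))
```

View pics/cmp3.png

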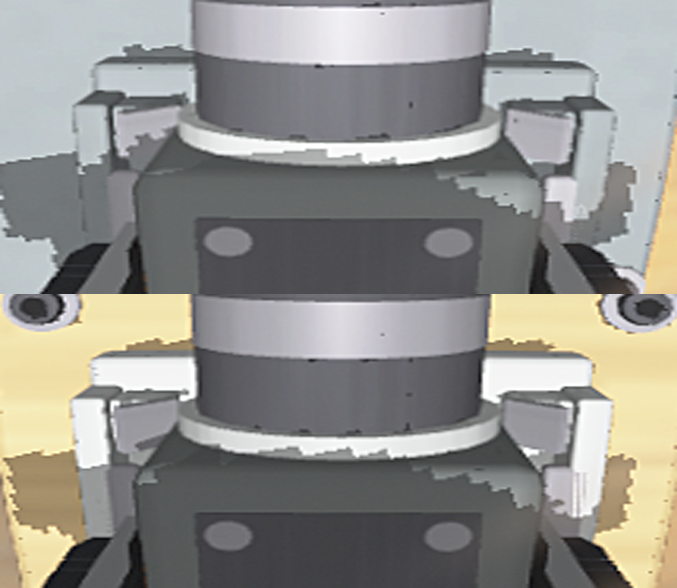

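Call:
play_rows:
  commands:
    - {"travel": [0,0,0.04],"angular": [0,0,0],"hand": 40}
    - {"travel": [0,0,0.07],"angular": [0,0,0],"hand": 40}
    - {"travel": [0,0,0.07],"angular": [0,0,0],"hand": 40}

```text
time: 9.77
tcp_pos: [0.5107, -0.1458, 0.0386]
tcp_rot: [-0.588, 0.809, -0.001, 0.0]
wrist_force: [-9.9, 5.7, 18.7]
opening: 0.0487
```

Firmly on the floor: z stops at 0.0386 (0.0385 predicted) with 19 N of push. Releasing.

Call:
play_rows:
  commands:
    - {"travel": [0,0,-0.03],"angular": [0,0,0],"hand": 40}
    - {"travel": [0,0,-0.03],"angular": [0,0,0],"hand": 66}
    - {"travel": [0,0,-0.03],"angular": [0,0,0],"hand": 85}
    - {"travel": [0,0,-0.03],"angular": [0,0,0],"hand": 85}
    - {"travel": [0,0,-0.03],"angular": [0,0,0],"hand": 85}
    - {"travel": [0,0,-0.03],"angular": [0,0,0],"hand": 85}

```text
time: 10.27
tcp_pos: [0.5112, -0.1459, 0.0368]
tcp_rot: [-0.588, 0.809, -0.0, 0.0]
wrist_force: [-0.5, 0.5, -0.2]
opening: 0.0845
```

```bash
python3 look.py 14 .5107,-.1457,.15 162
```

```text
10.2667 [ 0.5111523  -0.14591527  0.03676388] 0.08451157308338812 [-0.5  0.5 -0.2] [-0.04 -0.04 -0.03]
(array([-2.000e-03,  4.000e-03, -3.778e+00]), array([-0.006, -0.001,  0.007]))
```

View pics/w14.png

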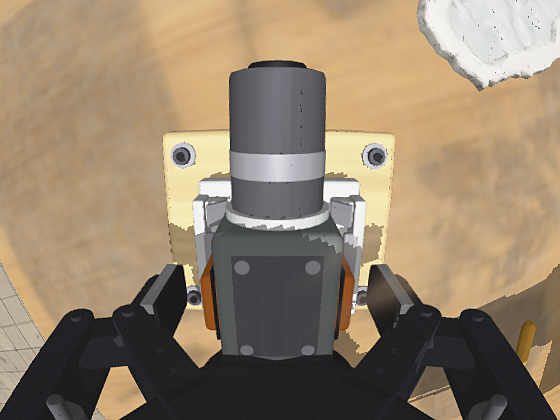

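View pics/s14.png

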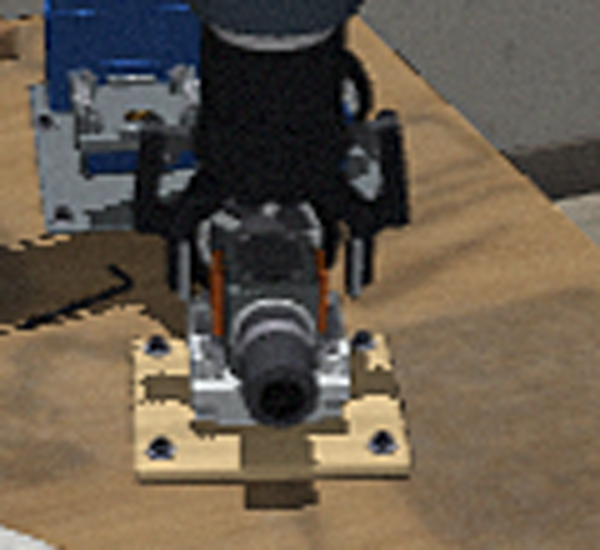

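Both orange buttons have sprung out, and the seat's outline in the picture matches the one for the unit latched in the bed. Next I'll rise and look at the wheel.

Call:
play_rows:
  commands:
    - {"travel": [0,0,-1.3],"angular": [0,0,0],"hand": 85}
    - {"travel": [0,0,-2.6],"angular": [0,0,0],"hand": 85}
    - {"travel": [0,0,-3.9],"angular": [0,0,0],"hand": 85}
    - {"travel": [0,0,-5.0],"angular": [0,0,0],"hand": 85}
    - {"travel": [0,0,-5.0],"angular": [0,0,0],"hand": 85}
    - {"travel": [0,0,-5.0],"angular": [0,0,0],"hand": 85}

```text
time: 10.87
tcp_pos: [0.512, -0.1458, 0.189]
tcp_rot: [-0.588, 0.809, -0.002, 0.002]
wrist_force: [0.2, 0.8, -0.4]
opening: 0.0854
```

```bash
python3 look.py 15 .535,-.068,.19 72 ; python3 - <<'E'
from h import *
print(manip.read_state()['qpos'])
t=manip.grab_frame('top')[:,:,::-1];cv2.imwrite('pics/t15.png',cv2.resize(t[150:260,260:390],None,fx=5,fy=5,interpolation=cv2.INTER_CUBIC))
p=manip.camera_params('side');print(-p['R'].T@p['t'])
E
```

```text
10.8667 [ 0.51199816 -0.14579885  0.18898425] 0.0854286849234828 [ 0.2  0.8 -0.4] [-0.01  0.04 -0.01]
(array([-2.713,  0.008, -0.14 ]), array([ 1.3000e-02, -1.0000e-02,  1.8005e+01]))
[ 1.70520877e-02  2.22242216e-01  2.75701870e-02 -5.76543413e-04
 -1.37725219e+00 -3.30691553e-01]
[ 0.12587132 -1.07352482  0.70453725]
```

View pics/w15.png

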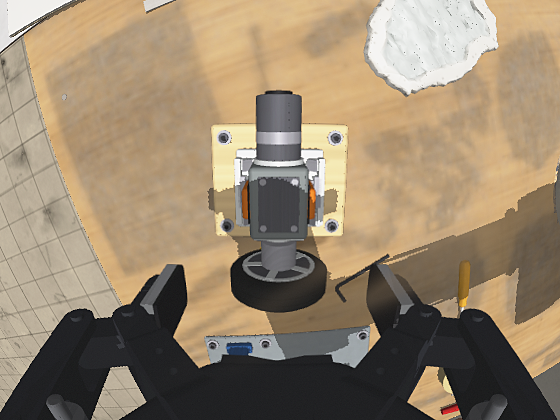

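View pics/s15.png

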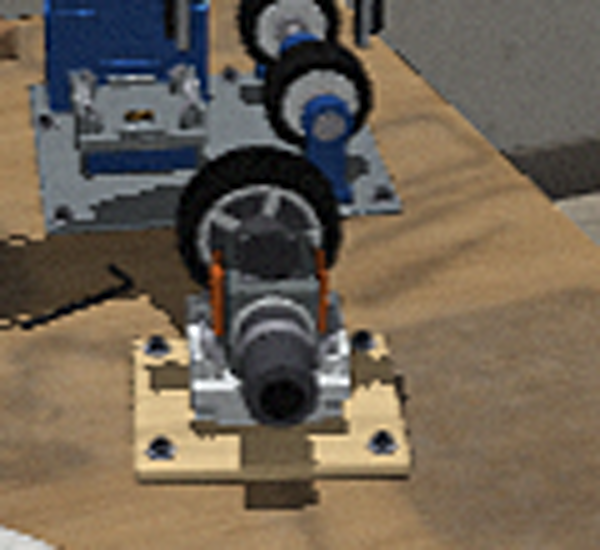

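View pics/t15.png

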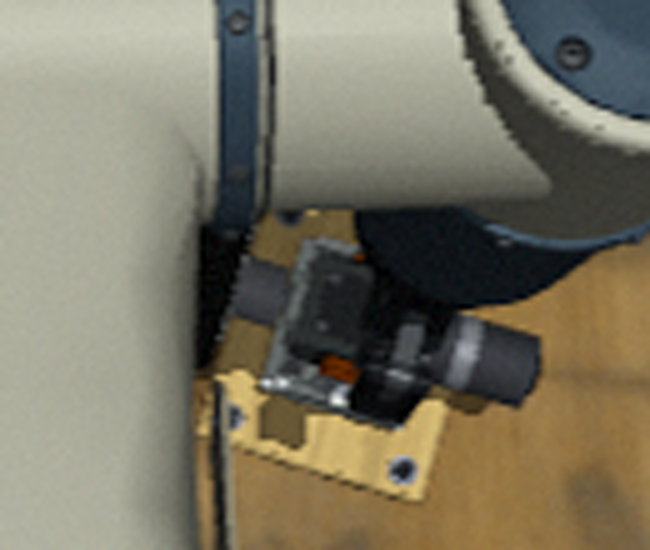

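```bash
cat >> h.py <<'E'
C=np.array([.5353,-.067,.074]); UY=np.array([np.sin(np.radians(18)),np.cos(np.radians(18)),0]); UX=np.array([np.cos(np.radians(18)),-np.sin(np.radians(18)),0])
def wpose(a,r,flip=False,dy=0.):
    a=np.radians(a);u=-np.sin(a)*UX+np.array([0,0,np.cos(a)])
    z=-u;y=-UY if flip else UY;x=np.cross(y,z)
    return C+u*r+UY*dy,Ro.from_matrix(np.c_[x,y,z])
E
python3 - <<'E'
from h import *
print(move(*wpose(0,.12)))
E
```

```text
(array([-2.753e+00, -1.000e-03, -2.940e-01]), array([ 0.019, -0.026, 18.005]))
```

Call:
play_rows:
  commands:
    - {"travel": [-0.7,0,-0.2],"angular": [0,0,1.4],"hand": 60}
    - {"travel": [-1.4,0,-0.29],"angular": [0,0,2.8],"hand": 60}
    - {"travel": [-2.0,0,-0.29],"angular": [0,0,4.2],"hand": 60}
    - {"travel": [-2.75,0,-0.29],"angular": [0,0,5.6],"hand": 60}
    - {"travel": [-2.75,0,-0.29],"angular": [0,0,7.0],"hand": 60}
    - {"travel": [-2.75,0,-0.29],"angular": [0,0,8.4],"hand": 60}
    - {"travel": [-2.75,0,-0.29],"angular": [0,0,9.8],"hand": 60}
    - {"travel": [-2.75,0,-0.29],"angular": [0,0,11.2],"hand": 60}

```text
time: 11.68
tcp_pos: [0.5353, -0.0671, 0.1936]
tcp_rot: [-0.137, 0.991, 0.0, -0.002]
wrist_force: [0.3, -0.4, -0.5]
opening: 0.0597
```

```bash
python3 - <<'E'
from h import *
print(move(*wpose(0,.12)));print(move(*wpose(30,.12)));print(move(*wpose(50,.12)))
E
```

```text
(array([-0.002,  0.003, -0.014]), array([-5.000e-03, -3.800e-02,  6.741e+00]))
(array([1.66 , 1.112, 0.528]), array([ 1.759, -5.862,  6.587]))
(array([2.543, 1.703, 1.424]), array([ 2.935, -9.74 ,  6.307]))
```

Call:
play_rows:
  commands:
    - {"travel": [0.3,0.2,0.1],"angular": [0.36,-1.2,0.8],"hand": 60}
    - {"travel": [0.6,0.4,0.3],"angular": [0.7,-2.4,1.6],"hand": 60}
    - {"travel": [1.0,0.6,0.5],"angular": [1.1,-3.6,2.4],"hand": 60}
    - {"travel": [1.3,0.9,0.7],"angular": [1.47,-4.9,3.15],"hand": 60}
    - {"travel": [1.6,1.1,0.9],"angular": [1.8,-6.1,3.9],"hand": 60}
    - {"travel": [1.9,1.3,1.1],"angular": [2.2,-7.3,4.7],"hand": 60}
    - {"travel": [2.2,1.5,1.3],"angular": [2.57,-8.5,5.5],"hand": 60}
    - {"travel": [2.54,1.7,1.42],"angular": [2.93,-9.7,6.3],"hand": 60}

```text
time: 12.35
tcp_pos: [0.463, -0.0518, 0.1616]
tcp_rot: [0.061, 0.952, -0.061, 0.294]
wrist_force: [0.5, -0.4, 1.4]
opening: 0.06
```

```bash
python3 - <<'E'
from h import *
s=manip.read_state();print(s['qpos'].round(2));print(move(*wpose(50,.12)))
p=manip.camera_params('wrist');im=manip.grab_frame('wrist')[:,:,::-1];cv2.imwrite('pics/w16.png',im);np.savez('w16.npz',**p)
print(-p['R'].T@p['t'])
E
```

```text
[ 0.49 -0.32 -0.98  0.79 -0.59 -2.79]
(array([ 0.646,  0.383, -0.06 ]), array([ 0.556, -2.982,  1.989]))
[ 0.3081184  -0.0195202   0.26264923]
```

View pics/w16.png

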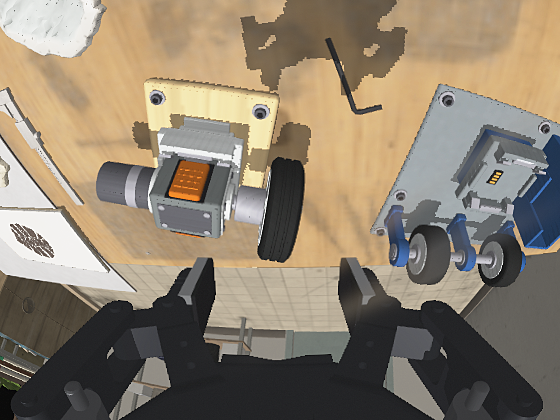

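```bash
python3 - <<'E'
from h import *
print(move(*wpose(0,.12)))
print(move(*wpose(-30,.12)))
E
```

```text
(array([-2.813, -0.14 ,  0.473]), array([-0.377,  6.965,  1.998]))
(array([-4.124, -0.403,  2.055]), array([-0.916, 12.948,  1.905]))
```

Call:
play_rows:
  commands:
    - {"travel": [-0.6,-0.1,0.0],"angular": [-0.1,1.43,0.4],"hand": 60}
    - {"travel": [-1.1,-0.1,0.1],"angular": [-0.2,2.8,0.6],"hand": 60}
    - {"travel": [-1.7,-0.1,0.2],"angular": [-0.3,4.2,1.0],"hand": 60}
    - {"travel": [-2.3,-0.1,0.3],"angular": [-0.35,5.6,1.5],"hand": 60}
    - {"travel": [-2.8,-0.14,0.5],"angular": [-0.4,7.0,2.0],"hand": 60}
    - {"travel": [-3.2,-0.2,0.8],"angular": [-0.5,8.4,2.0],"hand": 60}
    - {"travel": [-3.5,-0.3,1.15],"angular": [-0.6,9.8,2.0],"hand": 60}
    - {"travel": [-3.8,-0.35,1.55],"angular": [-0.75,11.2,1.95],"hand": 60}

```text
time: 13.07
tcp_pos: [0.5828, -0.0789, 0.1914]
tcp_rot: [0.149, 0.984, 0.016, -0.102]
wrist_force: [2.4, 2.3, 1.5]
opening: 0.06
```

```bash
python3 - <<'E'
from h import *
s=manip.read_state();print(s['qpos'].round(2));
for a in(-30,-45,-55): print(move(*wpose(a,.07)))
p=manip.camera_params('wrist');im=manip.grab_frame('wrist')[:,:,::-1];cv2.imwrite('pics/w17.png',im);np.savez('w17.npz',**p)
E
```

```text
[ 0.08  0.5   0.46 -0.08 -1.72 -1.95]
(array([ 0.065, -0.106,  1.948]), array([-0.055,  3.637,  0.153]))
(array([-0.484, -0.113,  2.212]), array([-0.075,  6.637,  0.146]))
(array([-0.804, -0.117,  2.463]), array([-0.088,  8.637,  0.14 ]))
```

View pics/w17.png

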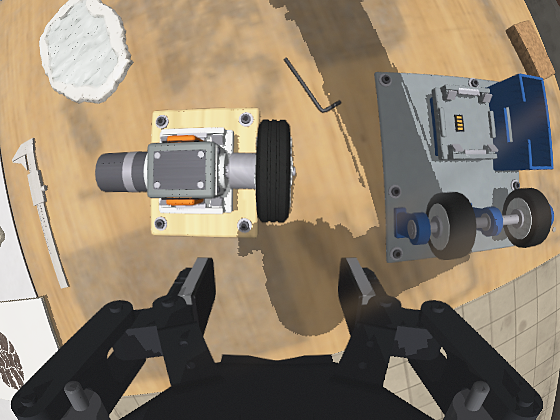

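Call:
play_rows:
  commands:
    - {"travel": [-0.1,-0.1,0.4],"angular": [0,1.4,0.1],"hand": 60}
    - {"travel": [-0.2,-0.1,0.8],"angular": [0,2.8,0.1],"hand": 60}
    - {"travel": [-0.3,-0.1,1.2],"angular": [-0.05,4.2,0.15],"hand": 60}
    - {"travel": [-0.4,-0.1,1.6],"angular": [-0.07,5.6,0.15],"hand": 60}
    - {"travel": [-0.55,-0.1,2.0],"angular": [-0.08,7.0,0.15],"hand": 60}
    - {"travel": [-0.8,-0.12,2.46],"angular": [-0.09,8.6,0.14],"hand": 60}
    - {"travel": [-0.8,-0.12,2.46],"angular": [-0.09,8.6,0.14],"hand": 60}

```text
time: 13.7
tcp_pos: [0.5862, -0.0846, 0.1079]
tcp_rot: [0.14, 0.874, 0.071, -0.46]
wrist_force: [64.8, 9.7, 40.8]
opening: 0.0599
```

```bash
cat > look2.py <<'E'
from h import *
import sys
n=sys.argv[1]
s=manip.read_state();print(s['time'],s['qpos'].round(2),s['opening'],s['wrist_force'].round(1),s['wrist_torque'].round(2))
R0=Ro.from_quat(s['tcp_rot']).as_matrix(); u=-R0[:,2]; d=s['tcp_pos']-C
print('tilt',np.degrees(np.arctan2(-u@UX,u[2])).round(1),'r',(d@u).round(4),'off',(d@np.cross(UY,u)).round(4),'dy',(d@UY).round(4))
p=manip.camera_params('wrist');im=manip.grab_frame('wrist')[:,:,::-1];cv2.imwrite(f'pics/w{n}.png',im);np.savez(f'w{n}.npz',**p)
for v in sys.argv[2:]:
    v=[float(k) for k in v.split(',')]; print(v,*move(*wpose(v[0],v[1],dy=v[2] if len(v)>2 else 0)))
E
python3 look2.py 18 -55,.03 -55,-.007
```

```text
13.7 [-0.06  1.26  1.5  -0.53 -2.71 -2.21] 0.05991754522894057 [64.8  9.7 40.8] [ 1.04 -7.1  -4.39]
tilt -55.4 r 0.0636 off 0.0026 dy -0.001
[-55.0, 0.03] [0.144 0.096 0.919] [-0.057 -0.39  -0.09 ]
[-55.0, -0.007] [0.102 0.102 2.152] [-0.057 -0.39  -0.09 ]
```

View pics/w18.png

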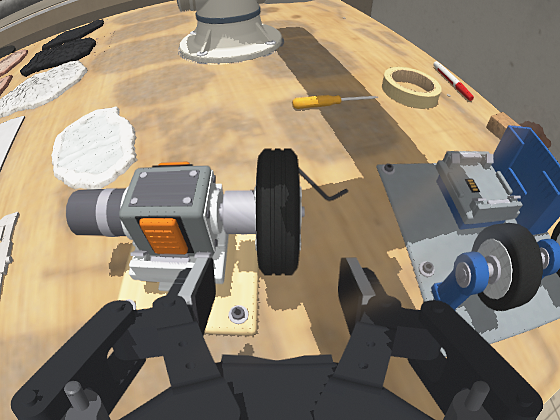

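Wrist force is high with joint 3 at its limit, so I'm backing off to a gentler tilt.

```bash
python3 - <<'E'
from h import *
s=manip.read_state();print(s['qpos'],s['dq'].round(3),s['tau'].round(1),s['wrist_force'])
print(move(*wpose(-40,.07)),move(*wpose(-30,.08)))
E
```

```text
[-0.05776895  1.26560233  1.48870541 -0.53310778 -2.72029594 -2.21457338] [ 0.007  0.001 -0.102  0.115  0.257  0.171] [   5.6 -127.2   43.9    7.2   -2.8    0.2] [ -7.50878381  -0.01098347 -10.49704695]
(array([ 0.79 ,  0.085, -0.313]), array([-0.069, -3.39 , -0.082])) (array([ 1.319,  0.08 , -0.458]), array([-0.076, -5.39 , -0.076]))
```

Call:
play_rows:
  commands:
    - {"travel": [0.4,0.04,-0.3],"angular": [0,-1.2,0],"hand": 60}
    - {"travel": [0.79,0.085,-0.31],"angular": [-0.03,-2.4,-0.04],"hand": 60}
    - {"travel": [0.79,0.085,-0.31],"angular": [-0.07,-3.4,-0.08],"hand": 60}
    - {"travel": [0.79,0.085,-0.31],"angular": [-0.07,-3.4,-0.08],"hand": 60}
    - {"travel": [0.79,0.085,-0.31],"angular": [-0.07,-3.4,-0.08],"hand": 60}

```text
time: 14.17
tcp_pos: [0.5808, -0.0794, 0.1407]
tcp_rot: [0.147, 0.935, 0.054, -0.317]
wrist_force: [0.5, -0.2, 0.1]
opening: 0.0603
```

```bash
python3 look2.py 19 -40,.03 -40,-.007
```

```text
14.1667 [-0.01  0.9   0.94 -0.24 -2.23 -1.96] 0.06025503017725894 [ 0.5 -0.2  0.1] [-0.57 -1.72 -0.04]
tilt -37.5 r 0.0816 off -0.0032 dy 0.0022
[-40.0, 0.03] [-0.108 -0.096  1.703] [0.072 0.482 0.061]
[-40.0, -0.007] [-0.056 -0.104  2.935] [0.072 0.482 0.061]
```

View pics/w19.png

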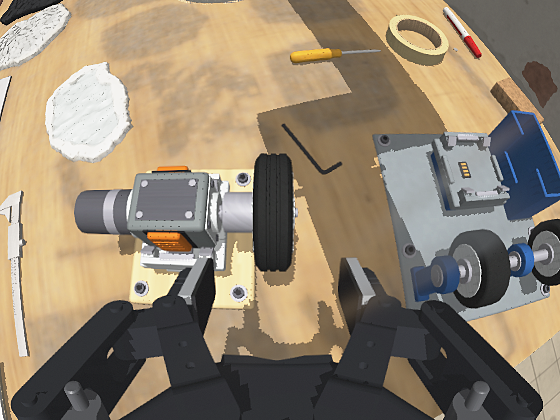

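Call:
play_rows:
  commands:
    - {"travel": [-0.1,-0.07,0.8],"angular": [0.07,0.4,0.06],"hand": 48}
    - {"travel": [-0.1,-0.07,1.7],"angular": [0.07,0.4,0.06],"hand": 48}
    - {"travel": [-0.1,-0.07,1.7],"angular": [0.07,0.4,0.06],"hand": 48}
    - {"travel": [-0.1,-0.07,1.7],"angular": [0.07,0.4,0.06],"hand": 48}

```text
time: 14.55
tcp_pos: [0.5531, -0.0723, 0.0937]
tcp_rot: [0.148, 0.928, 0.053, -0.338]
wrist_force: [-0.1, -0.0, 0.2]
opening: 0.0479
```

```bash
python3 look2.py 20 -40,-.007
```

```text
14.55 [ 0.    0.88  0.75 -0.23 -2.1  -1.94] 0.04786772010617844 [-0.1 -0.   0.2] [-0.64 -1.78  0.01]
tilt -40.0 r 0.027 off 0.0016 dy 0.0004
[-40.0, -0.007] [ 0.076 -0.02   1.223] [-0.002  0.072 -0.012]
```

View pics/w20.png

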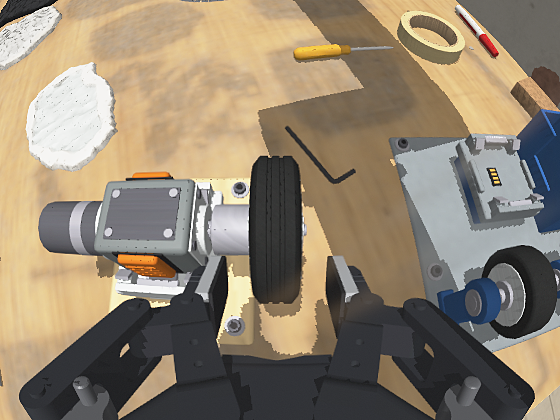

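Call:
play_rows:
  commands:
    - {"travel": [0.05,-0.02,0.6],"angular": [0,0,0],"hand": 48}
    - {"travel": [0.07,-0.02,1.1],"angular": [0,0,0],"hand": 48}
    - {"travel": [0.07,-0.02,1.1],"angular": [0,0,0],"hand": 48}
    - {"travel": [0.07,-0.02,1.1],"angular": [0,0,0],"hand": 48}

```text
time: 14.93
tcp_pos: [0.5346, -0.0664, 0.073]
tcp_rot: [0.147, 0.93, 0.053, -0.333]
wrist_force: [0.1, 0.0, 0.8]
opening: 0.0483
```

```bash
python3 look2.py 21 -40,-.007
```

```text
14.9333 [ 0.01  0.84  0.62 -0.22 -2.   -1.92] 0.04829374500306481 [0.1 0.  0.8] [-0.56 -1.79  0.  ]
tilt -39.4 r -0.0013 off 0.0 dy 0.0003
[-40.0, -0.007] [ 0.007 -0.008  0.204] [ 0.008  0.134 -0.001]
```

View pics/w21.png

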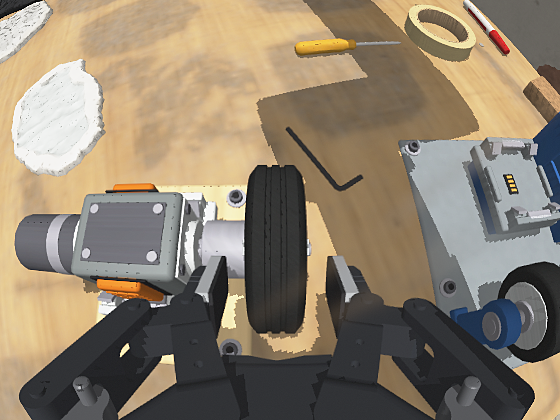

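Call:
play_rows:
  commands:
    - {"travel": [0,0,0.1],"angular": [0,0,0],"hand": 48}
    - {"travel": [0,0,0.1],"angular": [0,0,0],"hand": 15}
    - {"travel": [0,0,0.1],"angular": [0,0,0],"hand": 15}
    - {"travel": [0,0,0.1],"angular": [0,0,0],"hand": 15}
    - {"travel": [0,0,0.1],"angular": [0,0,0],"hand": 15}
    - {"travel": [0,0,0.1],"angular": [0,0,0],"hand": 15}
  grip_force: 40

```text
time: 15.48
tcp_pos: [0.5318, -0.0658, 0.0703]
tcp_rot: [0.147, 0.93, 0.053, -0.333]
wrist_force: [3.2, -1.5, 2.5]
opening: 0.0273
```

```bash
python3 look2.py 22 -20,-.004 0,-.004 20,-.004 30,-.004
```

```text
15.4833 [ 0.01  0.83  0.6  -0.22 -1.99 -1.92] 0.027279991638462602 [ 3.2 -1.5  2.5] [-0.67 -2.19  0.14]
tilt -39.4 r -0.0052 off -0.0005 dy 0.0
[-20.0, -0.004] [-0.062 -0.001 -0.049] [ 3.000e-03 -3.884e+00 -3.000e-03]
[0.0, -0.004] [-0.102 -0.001 -0.072] [ 3.000e-03 -7.884e+00 -3.000e-03]
[20.0, -0.004] [-0.132 -0.001 -0.107] [ 2.0000e-03 -1.1884e+01 -4.0000e-03]
[30.0, -0.004] [-0.142 -0.001 -0.128] [ 2.0000e-03 -1.3884e+01 -4.0000e-03]
```

View pics/w22.png

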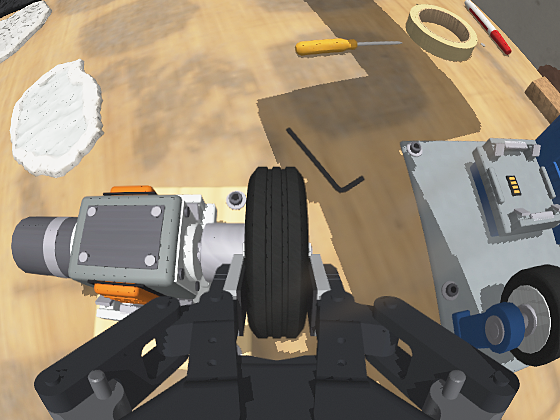

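Call:
play_rows:
  commands:
    - {"travel": [-0.01,0,-0.01],"angular": [0,-0.7,0],"hand": 15}
    - {"travel": [-0.03,0,-0.02],"angular": [0,-1.6,0],"hand": 15}
    - {"travel": [-0.04,0,-0.03],"angular": [0,-2.6,0],"hand": 15}
    - {"travel": [-0.06,0,-0.04],"angular": [0,-3.6,0],"hand": 15}
    - {"travel": [-0.07,0,-0.05],"angular": [0,-4.6,0],"hand": 15}
    - {"travel": [-0.08,0,-0.06],"angular": [0,-5.6,0],"hand": 15}
    - {"travel": [-0.09,0,-0.065],"angular": [0,-6.6,0],"hand": 15}
    - {"travel": [-0.1,0,-0.07],"angular": [0,-7.6,0],"hand": 15}

```text
time: 16.2
tcp_pos: [0.534, -0.0662, 0.0687]
tcp_rot: [0.157, 0.988, 0.003, -0.012]
wrist_force: [1.3, -1.5, -7.9]
opening: 0.0277
```

```bash
python3 look2.py 23 0,-.004 20,-.004 30,-.004
```

```text
16.2 [ 0.16  0.33 -0.13 -0.01 -1.13 -2.04] 0.027698626090783083 [ 1.3 -1.5 -7.9] [-0.03 -0.72  0.13]
tilt -1.4 r -0.0053 off -0.0014 dy 0.0003
[0.0, -0.004] [-0.136  0.005 -0.049] [ 0.022 -0.219  0.002]
[20.0, -0.004] [-0.181  0.005 -0.057] [ 2.200e-02 -4.219e+00 -2.000e-03]
[30.0, -0.004] [-0.202  0.005 -0.068] [ 2.200e-02 -6.219e+00 -4.000e-03]
```

View pics/w23.png

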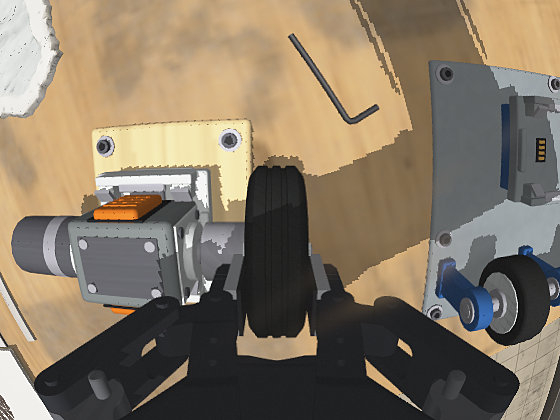

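Call:
play_rows:
  commands:
    - {"travel": [-0.06,0,-0.03],"angular": [0,-1.0,0],"hand": 15}
    - {"travel": [-0.08,0,-0.03],"angular": [0,-2.0,0],"hand": 15}
    - {"travel": [-0.1,0,-0.04],"angular": [0,-3.0,0],"hand": 15}
    - {"travel": [-0.11,0,-0.04],"angular": [0,-4.0,0],"hand": 15}
    - {"travel": [-0.12,0,-0.05],"angular": [0,-5.0,0],"hand": 15}
    - {"travel": [-0.13,0,-0.06],"angular": [0,-6.0,0],"hand": 15}
    - {"travel": [-0.13,0,-0.06],"angular": [0,-6.2,0],"hand": 15}

```text
time: 16.83
tcp_pos: [0.5436, -0.0757, 0.0756]
tcp_rot: [0.155, 0.957, -0.043, 0.24]
wrist_force: [0.5, 3.3, -6.9]
opening: 0.0273
```

```bash
python3 look2.py 24 30,-.004 30,.04
```

```text
16.8333 [ 0.24  0.03 -0.88  0.87 -0.34 -2.91] 0.027296939642035348 [ 0.5  3.3 -6.9] [2.81 2.76 0.24]
tilt 28.3 r -0.0037 off 0.0101 dy -0.0057
[30.0, -0.004] [0.286 0.2   0.004] [-0.14  -0.335  0.01 ]
[30.0, 0.04] [ 0.328  0.182 -1.462] [-0.14  -0.335  0.01 ]
```

View pics/w24.png

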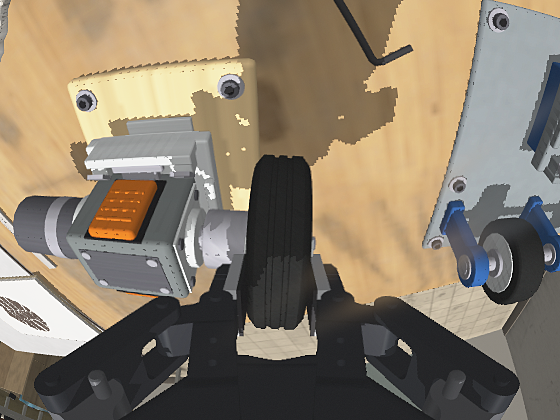

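Call:
play_rows:
  commands:
    - {"travel": [0,0,0],"angular": [0,0,0],"hand": 48}
    - {"travel": [0,0,0],"angular": [0,0,0],"hand": 48}
    - {"travel": [0,0,0],"angular": [0,0,0],"hand": 48}
    - {"travel": [0,0,-0.7],"angular": [0,0,0],"hand": 50}
    - {"travel": [0,0,-1.4],"angular": [0,0,0],"hand": 50}
    - {"travel": [0,0,-2.2],"angular": [0,0.5,0],"hand": 50}
    - {"travel": [0,0,-2.6],"angular": [0,1.5,0],"hand": 50}

```text
time: 17.47
tcp_pos: [0.5065, -0.0654, 0.1465]
tcp_rot: [0.157, 0.971, -0.034, 0.175]
wrist_force: [2.5, -3.8, 0.4]
opening: 0.0504
```

```bash
python3 look2.py 25 0,.08 -20,.08 -40,.08
```

```text
17.4667 [ 0.35 -0.05 -0.56  0.32 -0.81 -2.44] 0.050365808309992724 [ 2.5 -3.8  0.4] [-0.3   0.66 -0.18]
tilt 20.5 r 0.0776 off -0.0007 dy -0.0073
[0.0, 0.08] [-0.743  0.092  0.214] [-0.05   4.109 -0.066]
[-20.0, 0.08] [-1.541  0.098  0.685] [-0.039  8.109 -0.075]
[-40.0, 0.08] [-2.13   0.105  1.4  ] [-0.026 12.109 -0.083]
```

View pics/w25.png

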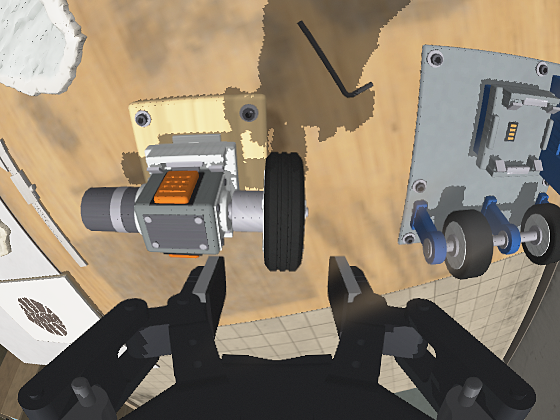

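Call:
play_rows:
  commands:
    - {"travel": [-0.2,0.1,0.0],"angular": [0,1.4,0],"hand": 50}
    - {"travel": [-0.45,0.1,0.1],"angular": [0,2.8,0],"hand": 50}
    - {"travel": [-0.74,0.1,0.2],"angular": [-0.05,4.1,-0.07],"hand": 50}
    - {"travel": [-1.0,0.1,0.35],"angular": [-0.05,5.5,-0.07],"hand": 50}
    - {"travel": [-1.3,0.1,0.52],"angular": [-0.04,6.9,-0.07],"hand": 50}
    - {"travel": [-1.56,0.1,0.7],"angular": [-0.04,8.3,-0.07],"hand": 50}
    - {"travel": [-1.8,0.1,0.95],"angular": [-0.03,9.7,-0.08],"hand": 50}
    - {"travel": [-2.0,0.1,1.2],"angular": [-0.03,11.1,-0.08],"hand": 50}

```text
time: 18.18
tcp_pos: [0.577, -0.0872, 0.1339]
tcp_rot: [0.154, 0.942, 0.044, -0.295]
wrist_force: [2.5, 0.8, 0.6]
opening: 0.0501
```

```bash
python3 look2.py 26 -40,.07 -40,.027 -40,-.004
```

```text
18.1833 [-0.    0.85  0.84 -0.2  -2.13 -1.95] 0.05006956646392113 [2.5 0.8 0.6] [-0.4  -1.85 -0.14]
tilt -34.7 r 0.0754 off 0.0036 dy -0.0063
[-40.0, 0.07] [ 0.259  0.253 -0.194] [-0.101  0.705 -0.195]
[-40.0, 0.027] [0.347 0.265 1.236] [-0.101  0.705 -0.195]
[-40.0, -0.004] [0.411 0.274 2.267] [-0.101  0.705 -0.195]
```

View pics/w26.png

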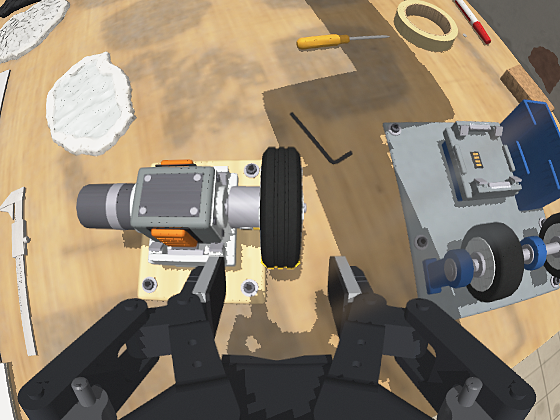

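```bash
cat > mark.py <<'E'
from h import *
import sys
n=sys.argv[1];p=dict(np.load(f'w{n}.npz'));im=cv2.imread(f'pics/w{n}.png')
h=cv2.cvtColor(im,cv2.COLOR_BGR2HSV);m=cv2.inRange(h,(20,150,120),(34,255,255))
c=proj(p,C,True)[0].astype(int);R=130
mm=np.zeros_like(m);mm[max(0,c[1]-R):c[1]+R,max(0,c[0]-45):c[0]+45]=255;m&=mm
k,l,st,ce=cv2.connectedComponentsWithStats(m)
for i in range(1,k):
    if st[i,4]>3: print('yellow',st[i],ce[i].round(1))
for a in range(-140,141,10):
    r=np.radians(a);u=-np.sin(r)*UX+np.array([0,0,np.cos(r)])
    q=proj(p,np.array([C+u*.048+UY*d for d in(-.014,0,.014)]),True); cam=-p['R'].T@p['t']
    vis=(cam-C)@u>.048
    if vis: print(a,q.round(0).tolist())
x0,y0=max(0,c[0]-70),max(0,c[1]-75)
cv2.imwrite(f'pics/m{n}.png',cv2.resize(im[y0:y0+150,x0:x0+140],None,fx=4,fy=4,interpolation=cv2.INTER_CUBIC));print('crop',x0,y0)
E
python3 mark.py 26
```

```text
yellow [253 228   7   2  12] [256.  228.5]
yellow [261 256  13  13  25] [264.6 263.7]
yellow [284 261  16   8  27] [293.4 265.3]
yellow [275 266   2   2   4] [275.5 266.5]
yellow [278 268   5   1   5] [280. 268.]
-90 [[267.0, 264.0], [285.0, 264.0], [304.0, 264.0]]
-80 [[266.0, 261.0], [285.0, 261.0], [304.0, 261.0]]
-70 [[266.0, 257.0], [285.0, 256.0], [305.0, 256.0]]
-60 [[265.0, 250.0], [286.0, 250.0], [306.0, 249.0]]
-50 [[265.0, 241.0], [286.0, 241.0], [306.0, 240.0]]
-40 [[265.0, 230.0], [286.0, 230.0], [307.0, 230.0]]
-30 [[264.0, 218.0], [286.0, 218.0], [307.0, 218.0]]
-20 [[264.0, 205.0], [286.0, 205.0], [307.0, 205.0]]
-10 [[264.0, 193.0], [285.0, 192.0], [307.0, 192.0]]
0 [[264.0, 180.0], [285.0, 180.0], [306.0, 180.0]]
10 [[264.0, 169.0], [285.0, 169.0], [306.0, 169.0]]
20 [[264.0, 160.0], [285.0, 160.0], [305.0, 160.0]]
30 [[265.0, 153.0], [285.0, 153.0], [304.0, 153.0]]
40 [[265.0, 148.0], [284.0, 147.0], [303.0, 147.0]]
50 [[265.0, 145.0], [284.0, 144.0], [303.0, 144.0]]
60 [[266.0, 144.0], [284.0, 143.0], [302.0, 143.0]]
crop 214 129
```

View pics/m26.png

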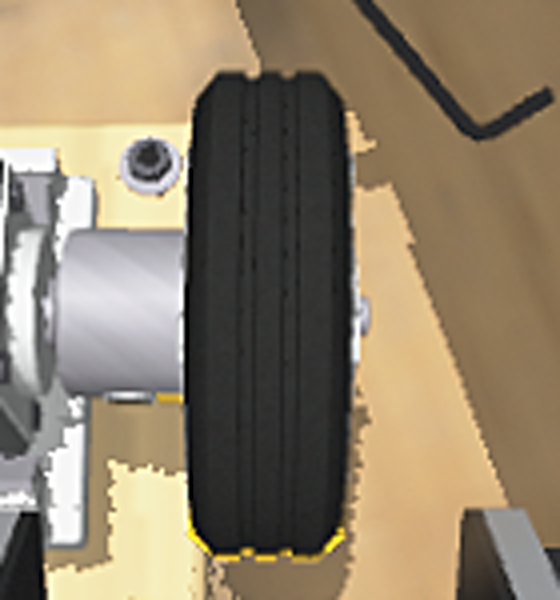

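The yellow mark shows at the bottom horizon of the tyre (row ~267), about -95° on the +x side. It needs another ~95° in the same direction.

```bash
echo "C=C+UX*.0015-UY*.001" >> h.py; python3 - <<'E'
from h import *
for r in (.07,.03,-.004): print(move(*wpose(-42,r)))
E
```

```text
(array([ 0.137,  0.222, -0.217]), array([-0.098,  1.105, -0.197]))
(array([0.265, 0.232, 1.11 ]), array([-0.098,  1.105, -0.197]))
(array([0.374, 0.241, 2.238]), array([-0.098,  1.105, -0.197]))
```

Call:
play_rows:
  commands:
    - {"travel": [0.14,0.22,-0.1],"angular": [-0.1,1.1,-0.2],"hand": 50}
    - {"travel": [0.26,0.23,0.6],"angular": [-0.1,1.1,-0.2],"hand": 50}
    - {"travel": [0.27,0.23,1.1],"angular": [-0.1,1.1,-0.2],"hand": 50}
    - {"travel": [0.27,0.23,1.1],"angular": [-0.1,1.1,-0.2],"hand": 50}

```text
time: 18.57
tcp_pos: [0.5528, -0.0713, 0.1059]
tcp_rot: [0.145, 0.927, 0.057, -0.342]
wrist_force: [-0.9, -0.6, 0.7]
opening: 0.0503
```

```bash
python3 look2.py 27 -42,-.004
```

```text
18.5667 [-0.    0.88  0.78 -0.24 -2.14 -1.94] 0.050304533924295604 [-0.9 -0.6  0.7] [-0.63 -1.74  0.04]
tilt -40.5 r 0.0349 off -0.0082 dy 0.0023
[-42.0, -0.004] [-0.316 -0.074  1.398] [0.043 0.346 0.07 ]
```

View pics/w27.png

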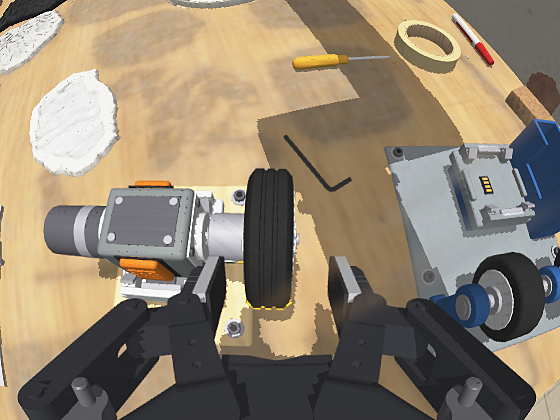

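Call:
play_rows:
  commands:
    - {"travel": [-0.3,-0.12,0.2],"angular": [0.04,0.35,0.07],"hand": 50}
    - {"travel": [-0.32,-0.13,0.8],"angular": [0.04,0.35,0.07],"hand": 50}
    - {"travel": [-0.32,-0.13,1.4],"angular": [0.04,0.35,0.07],"hand": 50}
    - {"travel": [-0.32,-0.13,1.4],"angular": [0.04,0.35,0.07],"hand": 50}
    - {"travel": [-0.32,-0.13,1.4],"angular": [0.04,0.35,0.07],"hand": 15}
    - {"travel": [-0.32,-0.13,1.4],"angular": [0.04,0.35,0.07],"hand": 15}
    - {"travel": [-0.32,-0.13,1.4],"angular": [0.04,0.35,0.07],"hand": 15}
    - {"travel": [-0.32,-0.13,1.4],"angular": [0.04,0.35,0.07],"hand": 15}

```text
time: 19.28
tcp_pos: [0.5353, -0.0696, 0.075]
tcp_rot: [0.146, 0.924, 0.056, -0.35]
wrist_force: [1.5, 0.5, 7.7]
opening: 0.0267
```

```bash
python3 look2.py 28 -20,-.004 0,-.004 15,-.004
```

```text
19.2833 [-0.    0.87  0.67 -0.23 -2.06 -1.92] 0.026650680779657796 [1.5 0.5 7.7] [-0.14 -0.56 -0.21]
tilt -41.5 r 0.0003 off -0.0012 dy -0.0014
[-20.0, -0.004] [-0.089  0.046  0.134] [ 0.016 -4.308  0.02 ]
[0.0, -0.004] [-0.128  0.046  0.109] [ 0.02  -8.308  0.017]
[15.0, -0.004] [-0.151  0.046  0.083] [  0.022 -11.308   0.014]
```

View pics/w28.png

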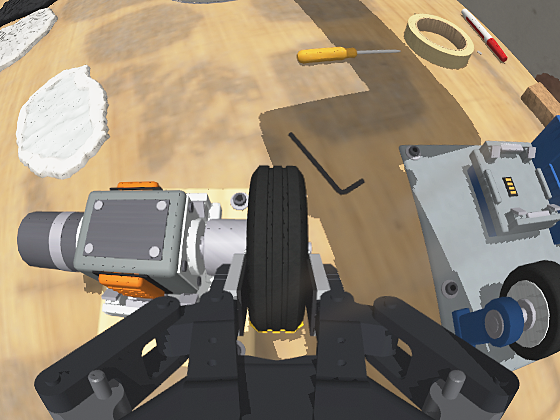

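Call:
play_rows:
  commands:
    - {"travel": [0,0,0],"angular": [0,-0.8,0],"hand": 15}
    - {"travel": [-0.01,0,0],"angular": [0,-1.9,0],"hand": 15}
    - {"travel": [-0.01,0,0],"angular": [0,-3.0,0],"hand": 15}
    - {"travel": [-0.02,0,0],"angular": [0,-4.1,0],"hand": 15}
    - {"travel": [-0.02,0,0],"angular": [0,-5.2,0],"hand": 15}
    - {"travel": [-0.03,0,0],"angular": [0,-6.3,0],"hand": 15}
    - {"travel": [-0.03,0,0],"angular": [0,-7.4,0],"hand": 15}
    - {"travel": [-0.03,0,0],"angular": [0,-8.5,0],"hand": 15}

```text
time: 20.0
tcp_pos: [0.5359, -0.0694, 0.0736]
tcp_rot: [0.156, 0.988, 0.0, 0.01]
wrist_force: [0.5, -1.3, -3.5]
opening: 0.0271
```

Call:
play_rows:
  commands:
    - {"travel": [0,0,0],"angular": [0,-0.9,0],"hand": 15}
    - {"travel": [0,0,0],"angular": [0,-1.8,0],"hand": 15}
    - {"travel": [0,0,0],"angular": [0,-2.8,0],"hand": 15}
    - {"travel": [0,0,0],"angular": [0,-2.8,0],"hand": 15}
    - {"travel": [0,0,0],"angular": [0,-2.8,0],"hand": 15}

```text
time: 20.42
tcp_pos: [0.5331, -0.0689, 0.0725]
tcp_rot: [0.155, 0.98, -0.019, 0.127]
wrist_force: [-4.5, 1.1, -0.4]
opening: 0.0269
```

```bash
python3 look2.py 29 15,-.0 15,.05
```

```text
20.4167 [ 0.26  0.14 -0.5   0.21 -0.73 -2.29] 0.026932516323569668 [-4.5  1.1 -0.4] [ 1.19  2.19 -0.16]
tilt 14.7 r -0.0007 off -0.0033 dy -0.0015
[15.0, -0.0] [-0.089  0.048 -0.029] [ 0.023 -0.069 -0.015]
[15.0, 0.05] [-0.079  0.051 -1.696] [ 0.023 -0.069 -0.015]
```

View pics/w29.png

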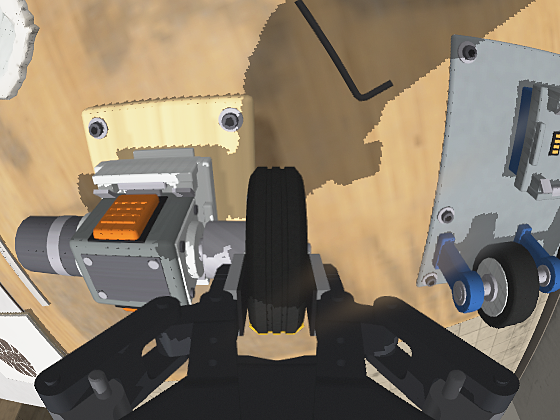

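Call:
play_rows:
  commands:
    - {"travel": [0,0,0],"angular": [0,0,0],"hand": 50}
    - {"travel": [0,0,0],"angular": [0,0,0],"hand": 50}
    - {"travel": [0,0,0],"angular": [0,0,0],"hand": 50}
    - {"travel": [0,0,-1.0],"angular": [0,0,0],"hand": 50}
    - {"travel": [0,0,-2.0],"angular": [0,0,0],"hand": 50}
    - {"travel": [-0.3,0,-2.7],"angular": [0,1.4,0],"hand": 50}
    - {"travel": [-0.7,0,-2.8],"angular": [0,2.8,0],"hand": 50}
    - {"travel": [-1.1,0,-2.6],"angular": [0,4.2,0],"hand": 50}

```text
time: 21.13
tcp_pos: [0.5488, -0.0727, 0.1623]
tcp_rot: [0.154, 0.987, 0.009, -0.036]
wrist_force: [3.1, 0.6, 2.7]
opening: 0.0502
```

```bash
python3 look2.py 30 -20,.08 -42,.08 -42,.0; python3 mark.py 30
```

```text
21.1333 [ 0.12  0.33  0.13 -0.04 -1.43 -2.  ] 0.05024711889730857 [3.1 0.6 2.7] [-0.06 -0.55  0.04]
tilt -4.3 r 0.089 off 0.0065 dy -0.0002
[-20.0, 0.08] [-0.225  0.008  0.068] [-0.032  2.903  0.007]
[-42.0, 0.08] [-1.144  0.008  0.506] [-3.300e-02  7.303e+00  1.000e-03]
[-42.0, 0.0] [0.443 0.016 2.649] [-3.300e-02  7.303e+00  1.000e-03]
yellow [248 212   6   3  18] [250.5 213. ]
yellow [254 231  13  19  70] [260.1 243.9]
yellow [281 232  13  18  77] [287.4 244.2]
yellow [268 242   3   7  21] [269. 245.]
yellow [277 242   3   7  18] [278.2 245.2]
yellow [272 244   4   6  22] [273.5 246.7]
-60 [[258.0, 253.0], [276.0, 253.0], [294.0, 253.0]]
-50 [[258.0, 250.0], [276.0, 250.0], [294.0, 250.0]]
-40 [[257.0, 245.0], [276.0, 245.0], [295.0, 245.0]]
-30 [[257.0, 238.0], [276.0, 238.0], [295.0, 238.0]]
-20 [[256.0, 230.0], [276.0, 230.0], [296.0, 230.0]]
-10 [[256.0, 219.0], [276.0, 219.0], [296.0, 219.0]]
0 [[256.0, 208.0], [276.0, 208.0], [296.0, 208.0]]
10 [[256.0, 196.0], [276.0, 196.0], [297.0, 196.0]]
20 [[256.0, 184.0], [276.0, 184.0], [297.0, 184.0]]
30 [[256.0, 172.0], [276.0, 172.0], [296.0, 172.0]]
40 [[256.0, 162.0], [276.0, 162.0], [296.0, 162.0]]
50 [[257.0, 153.0], [276.0, 153.0], [296.0, 153.0]]
60 [[257.0, 147.0], [276.0, 147.0], [295.0, 147.0]]
70 [[258.0, 142.0], [276.0, 142.0], [294.0, 142.0]]
80 [[258.0, 139.0], [276.0, 139.0], [294.0, 139.0]]
crop 205 121
```

View pics/w30.png

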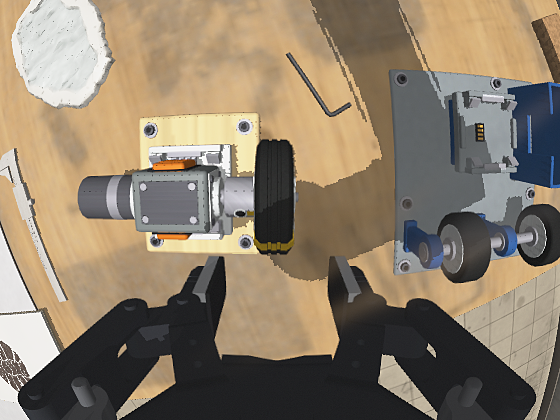

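View pics/m30.png

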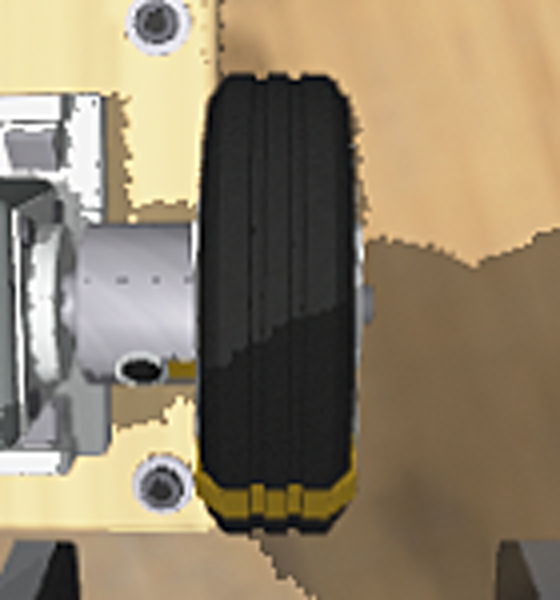

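```bash
python3 - <<'E'
from h import *
p=dict(np.load('w30.npz'))
for a in range(-60,-20,5):
    r=np.radians(a);u=-np.sin(r)*UX+np.array([0,0,np.cos(r)]);print(a,proj(p,np.array([C+u*.017+UY*d for d in(-.02,-.025,-.03)]),True).round(1).tolist())
for v in ((-30,.07),(-30,.03),(-30,0)): print(v,move(*wpose(*v,dy=-.001)))
E
```

```text
-60 [[251.4, 215.5], [245.3, 215.5], [239.3, 215.5]]
-55 [[251.3, 214.9], [245.2, 214.9], [239.1, 214.9]]
-50 [[251.2, 214.2], [245.0, 214.1], [238.9, 214.1]]
-45 [[251.1, 213.2], [244.9, 213.2], [238.7, 213.2]]
-40 [[251.0, 212.2], [244.8, 212.2], [238.6, 212.2]]
-35 [[250.9, 211.0], [244.6, 211.0], [238.4, 211.0]]
-30 [[250.8, 209.7], [244.5, 209.7], [238.3, 209.7]]
-25 [[250.7, 208.3], [244.4, 208.2], [238.2, 208.2]]
(-30, 0.07) (array([-0.525, -0.024,  0.526]), array([-0.032,  4.903,  0.005]))
(-30, 0.03) (array([ 0.028, -0.021,  1.74 ]), array([-0.032,  4.903,  0.005]))
(-30, 0) (array([ 0.443, -0.018,  2.649]), array([-0.032,  4.903,  0.005]))
```

Call:
play_rows:
  commands:
    - {"travel": [-0.3,-0.02,0.1],"angular": [0,1.4,0],"hand": 50}
    - {"travel": [-0.5,-0.02,0.3],"angular": [0,2.8,0],"hand": 50}
    - {"travel": [-0.52,-0.02,0.5],"angular": [-0.03,4.2,0],"hand": 50}
    - {"travel": [-0.5,-0.02,0.55],"angular": [-0.03,4.9,0],"hand": 50}
    - {"travel": [-0.2,-0.02,1.2],"angular": [-0.03,4.9,0],"hand": 50}
    - {"travel": [0.03,-0.02,1.74],"angular": [-0.03,4.9,0],"hand": 50}
    - {"travel": [0.03,-0.02,1.74],"angular": [-0.03,4.9,0],"hand": 50}

```text
time: 21.77
tcp_pos: [0.5398, -0.0718, 0.0998]
tcp_rot: [0.152, 0.955, 0.042, -0.251]
wrist_force: [-0.3, 0.4, -0.5]
opening: 0.0497
```

```bash
python3 look2.py 31 -30,.0,-.001 ; python3 mark.py 31
```

```text
21.7667 [ 0.03  0.69  0.49 -0.18 -1.85 -1.92] 0.04971000845718933 [-0.3  0.4 -0.5] [-0.51 -1.52 -0.04]
tilt -29.5 r 0.0246 off -0.0091 dy -0.0022
[-30.0, 0.0, -0.001] [-0.307  0.043  0.905] [0.035 0.135 0.004]
yellow [242 256   9   7  54] [246.2 258.8]
yellow [249 276  24  25 297] [260.1 291.1]
yellow [274 277  31  24 399] [289.3 292. ]
-80 [[257.0, 316.0], [280.0, 316.0], [302.0, 316.0]]
-70 [[256.0, 314.0], [280.0, 314.0], [303.0, 314.0]]
-60 [[256.0, 309.0], [280.0, 309.0], [304.0, 309.0]]
-50 [[255.0, 302.0], [280.0, 302.0], [305.0, 301.0]]
-40 [[254.0, 291.0], [280.0, 291.0], [306.0, 291.0]]
-30 [[254.0, 279.0], [280.0, 279.0], [307.0, 278.0]]
-20 [[253.0, 264.0], [280.0, 264.0], [307.0, 264.0]]
-10 [[253.0, 248.0], [280.0, 248.0], [308.0, 248.0]]
0 [[253.0, 232.0], [280.0, 232.0], [307.0, 232.0]]
10 [[253.0, 216.0], [280.0, 216.0], [307.0, 216.0]]
20 [[254.0, 202.0], [280.0, 202.0], [306.0, 202.0]]
30 [[255.0, 190.0], [280.0, 190.0], [305.0, 190.0]]
40 [[255.0, 181.0], [280.0, 181.0], [304.0, 181.0]]
50 [[256.0, 175.0], [280.0, 175.0], [303.0, 175.0]]
60 [[257.0, 171.0], [279.0, 171.0], [302.0, 171.0]]
crop 209 168
```

View pics/w31.png

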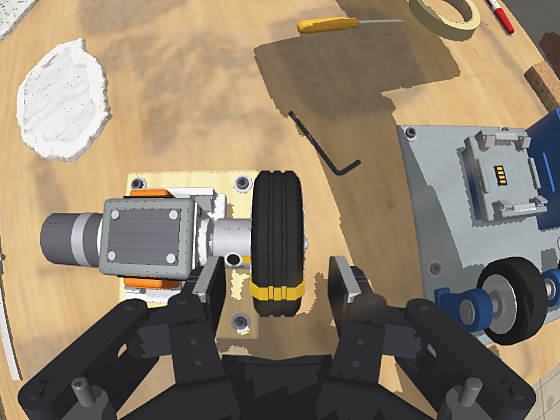

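Call:
play_rows:
  commands:
    - {"travel": [-0.3,0.03,0.2],"angular": [0.03,0.13,0],"hand": 50}
    - {"travel": [-0.3,0.03,0.6],"angular": [0.03,0.13,0],"hand": 50}
    - {"travel": [-0.3,0.03,0.9],"angular": [0.03,0.13,0],"hand": 50}
    - {"travel": [-0.3,0.03,0.9],"angular": [0.03,0.13,0],"hand": 50}
    - {"travel": [-0.3,0.03,0.9],"angular": [0.03,0.13,0],"hand": 15}
    - {"travel": [-0.3,0.03,0.9],"angular": [0.03,0.13,0],"hand": 15}
    - {"travel": [-0.3,0.03,0.9],"angular": [0.03,0.13,0],"hand": 15}
    - {"travel": [-0.3,0.03,0.9],"angular": [0.03,0.13,0],"hand": 15}

```text
time: 22.48
tcp_pos: [0.5377, -0.0699, 0.0774]
tcp_rot: [0.151, 0.955, 0.041, -0.252]
wrist_force: [1.6, -0.3, 4.4]
opening: 0.0267
```

```bash
python3 look2.py 32 0,0,-.0015 12.5,.0,-.0015 ; python3 mark.py 32 | grep -E "yell|^-[45]0"
```

```text
22.4833 [ 0.03  0.7   0.45 -0.17 -1.8  -1.91] 0.026743304100415845 [ 1.6 -0.3  4.4] [-0.32 -1.03  0.08]
tilt -29.6 r 0.0038 off -0.0002 dy -0.001
[0.0, 0.0, -0.0015] [-0.007 -0.017  0.126] [ 0.02  -5.912  0.015]
[12.5, 0.0, -0.0015] [-0.007 -0.017  0.126] [ 0.022 -8.412  0.013]
yellow [249 288  23  20 329] [260.  298.6]
yellow [273 288  33  20 476] [288.5 298.8]
-50 [[250.0, 309.0], [278.0, 309.0], [307.0, 309.0]]
-40 [[249.0, 298.0], [278.0, 298.0], [308.0, 297.0]]
```

View pics/w32.png

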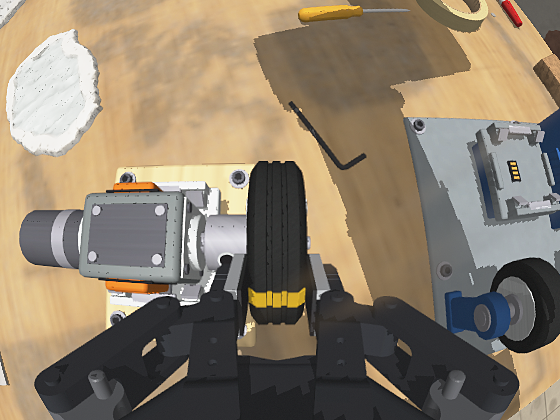

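Mark at -42°, wheel pinched at tilt -29.6°. Stroke of +42° (8.4 units).

Call:
play_rows:
  commands:
    - {"travel": [0,0,0.03],"angular": [0,-0.8,0],"hand": 15}
    - {"travel": [0,0,0.05],"angular": [0,-1.9,0],"hand": 15}
    - {"travel": [0,0,0.07],"angular": [0,-3.0,0],"hand": 15}
    - {"travel": [0,0,0.08],"angular": [0,-4.1,0],"hand": 15}
    - {"travel": [0,0,0.08],"angular": [0,-5.2,0],"hand": 15}
    - {"travel": [0,0,0.08],"angular": [0,-6.3,0],"hand": 15}
    - {"travel": [0,0,0.08],"angular": [0,-7.4,0],"hand": 15}
    - {"travel": [0,0,0.08],"angular": [0,-8.4,0],"hand": 15}

```text
time: 23.2
tcp_pos: [0.5369, -0.0688, 0.0771]
tcp_rot: [0.155, 0.982, -0.015, 0.11]
wrist_force: [-2.2, -6.3, 6.7]
opening: 0.0267
```

Call:
play_rows:
  commands:
    - {"travel": [0,0,0],"angular": [0,0,0],"hand": 15}
    - {"travel": [0,0,0],"angular": [0,0,0],"hand": 15}
    - {"travel": [0,0,0],"angular": [0,0,0],"hand": 15}

```text
time: 23.45
tcp_pos: [0.5351, -0.0684, 0.0758]
tcp_rot: [0.155, 0.982, -0.015, 0.107]
wrist_force: [-9.0, 5.3, 13.0]
opening: 0.0267
```

```bash
python3 look2.py 33 12.5,.0,-.0015 ; python3 mark.py 33 | grep -vE "^-?[3-9]0|^1[0-9]0"
```

```text
23.45 [ 0.24  0.16 -0.43  0.15 -0.8  -2.23] 0.026728130807857086 [-9.   5.3 13. ] [1.78 2.85 0.06]
tilt 12.4 r 0.002 off -0.0009 dy -0.0004
[12.5, 0.0, -0.0015] [-0.024 -0.037  0.067] [ 0.038 -0.033 -0.001]
yellow [287 289  18  20 229] [296.1 299.7]
yellow [248 290  25  19 320] [259.4 300.2]
yellow [273 293  15  16 171] [279.8 300.8]
-20 [[250.0, 321.0], [277.0, 321.0], [305.0, 321.0]]
-10 [[249.0, 314.0], [277.0, 314.0], [306.0, 313.0]]
0 [[247.0, 303.0], [277.0, 303.0], [307.0, 303.0]]
10 [[247.0, 289.0], [278.0, 289.0], [308.0, 289.0]]
20 [[246.0, 272.0], [278.0, 272.0], [309.0, 272.0]]
crop 206 169
```

View pics/w33.png

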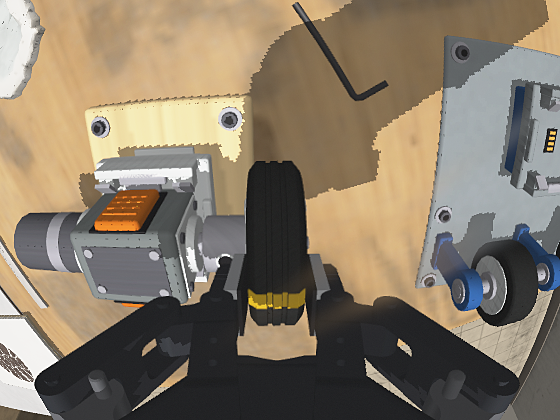

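Call:
play_rows:
  commands:
    - {"travel": [0,0,-0.03],"angular": [0,0,0],"hand": 50}
    - {"travel": [0,0,-0.03],"angular": [0,0,0],"hand": 50}
    - {"travel": [0,0,-0.03],"angular": [0,0,0],"hand": 50}
    - {"travel": [0,0,-1.0],"angular": [0,0,0],"hand": 50}
    - {"travel": [0,0,-2.0],"angular": [0,0,0],"hand": 50}
    - {"travel": [-0.3,0,-2.9],"angular": [0,1.2,0],"hand": 50}
    - {"travel": [-0.5,0,-3.4],"angular": [0,2.4,0],"hand": 50}
    - {"travel": [-0.5,0,-3.4],"angular": [0,2.4,0],"hand": 50}

```text
time: 24.17
tcp_pos: [0.5329, -0.0678, 0.1808]
tcp_rot: [0.156, 0.988, 0.001, 0.003]
wrist_force: [1.1, 0.1, -0.4]
opening: 0.0498
```

```bash
python3 look2.py 34 0,.15 ; python3 mark.py 34 | grep -vE "^-?[3-9]0|^1[0-9]0"
```

```text
24.1667 [ 0.16  0.23  0.03 -0.   -1.36 -2.05] 0.04981880840047623 [ 1.1  0.1 -0.4] [-0.   -0.33  0.02]
tilt 0.3 r 0.1068 off -0.0029 dy -0.0005
[0.0, 0.15] [-0.144  0.023 -1.505] [ 0.037  0.072 -0.006]
yellow [249 204   6   5  27] [251.2 205.9]
yellow [254 211  13  13 140] [260.  217.4]
yellow [281 211  13  13 139] [286.9 217.4]
yellow [268 212   3  11  32] [269.  217.2]
yellow [272 213   4  11  44] [273.5 218. ]
yellow [277 212   3  11  31] [278.1 217.2]
-20 [[259.0, 237.0], [277.0, 237.0], [295.0, 237.0]]
-10 [[258.0, 228.0], [277.0, 228.0], [295.0, 228.0]]
0 [[258.0, 218.0], [277.0, 218.0], [295.0, 218.0]]
10 [[258.0, 207.0], [277.0, 207.0], [295.0, 207.0]]
20 [[258.0, 196.0], [277.0, 196.0], [295.0, 196.0]]
crop 206 126
```

View pics/w34.png

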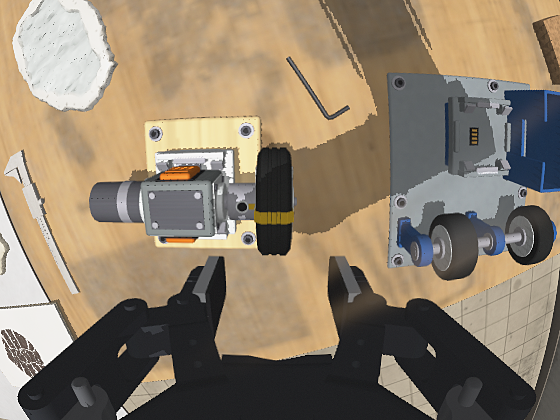

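View pics/m34.png

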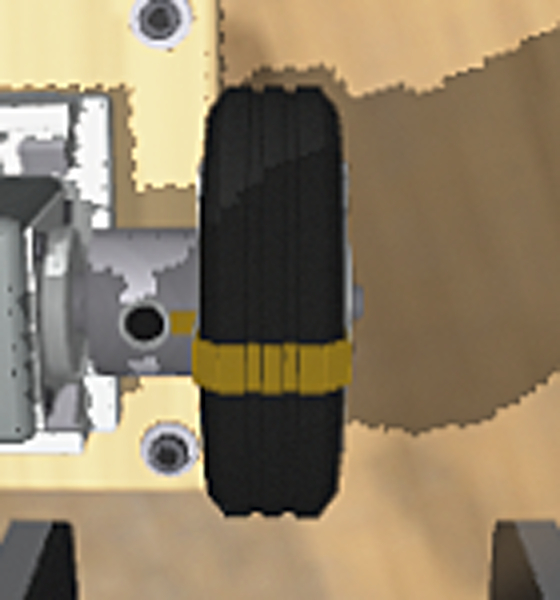

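Mark reads about +0.5°. I'll rise clear and check the seating and the mark with the other views.

Call:
play_rows:
  commands:
    - {"travel": [1.0,0,-1.0],"angular": [0,0,0],"hand": 50}
    - {"travel": [2.0,0,-2.0],"angular": [0,0,0],"hand": 50}
    - {"travel": [3.0,0,-3.0],"angular": [0,0,0],"hand": 50}
    - {"travel": [3.0,0,-3.0],"angular": [0,0,0],"hand": 50}
    - {"travel": [3.0,0,-3.0],"angular": [0,0,0],"hand": 50}

```text
time: 24.63
tcp_pos: [0.4425, -0.039, 0.2683]
tcp_rot: [0.156, 0.988, 0.002, 0.005]
wrist_force: [0.4, 0.2, -0.6]
opening: 0.0499
```

```bash
python3 look2.py 35; python3 mark.py 35 | grep -E "yell|^0|^-?10"; python3 - <<'E'
from h import *
p=dict(np.load('w34.npz'))
for a in (-10,0,10):
    r=np.radians(a);u=-np.sin(r)*UX+np.array([0,0,np.cos(r)]);print(a,proj(p,np.array([C+u*.017+UY*d for d in(-.025,-.03)]),True).round(1).tolist())
t=manip.grab_frame('side')[:,:,::-1];cv2.imwrite('pics/s35.png',cv2.resize(t[190:290,240:350],None,fx=5.5,fy=5.5,interpolation=cv2.INTER_CUBIC))
t=manip.grab_frame('top')[:,:,::-1];cv2.imwrite('pics/t35.png',cv2.resize(t[150:260,250:390],None,fx=5,fy=5,interpolation=cv2.INTER_CUBIC))
# seating checks in w34: case screws
E
```

```text
24.6333 [ 0.27  0.02  0.    0.   -1.54 -2.15] 0.04991398693702746 [ 0.4  0.2 -0.6] [ 0.02 -0.01 -0.01]
tilt 0.5 r 0.1952 off -0.0966 dy -0.001
yellow [257 260   5   4  18] [258.8 261.4]
yellow [261 269  28   9 200] [274.6 273.5]
-10 [[264.0, 280.0], [277.0, 280.0], [289.0, 280.0]]
0 [[264.0, 274.0], [277.0, 274.0], [289.0, 274.0]]
10 [[264.0, 267.0], [277.0, 267.0], [289.0, 267.0]]
100 [[265.0, 218.0], [276.0, 218.0], [288.0, 217.0]]
-10 [[247.0, 209.9], [241.2, 209.9]]
0 [[246.9, 206.6], [241.0, 206.6]]
10 [[246.8, 203.2], [240.9, 203.2]]
```

View pics/w35.png

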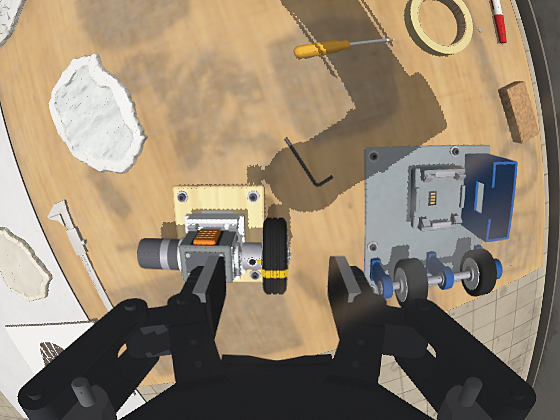

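View pics/s35.png

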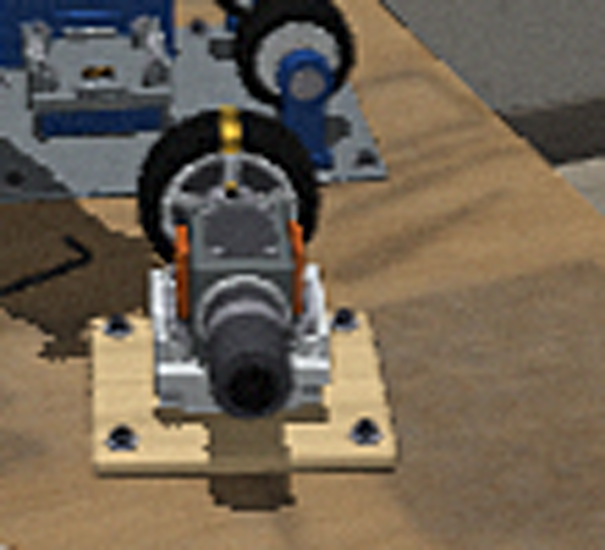

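View pics/t35.png

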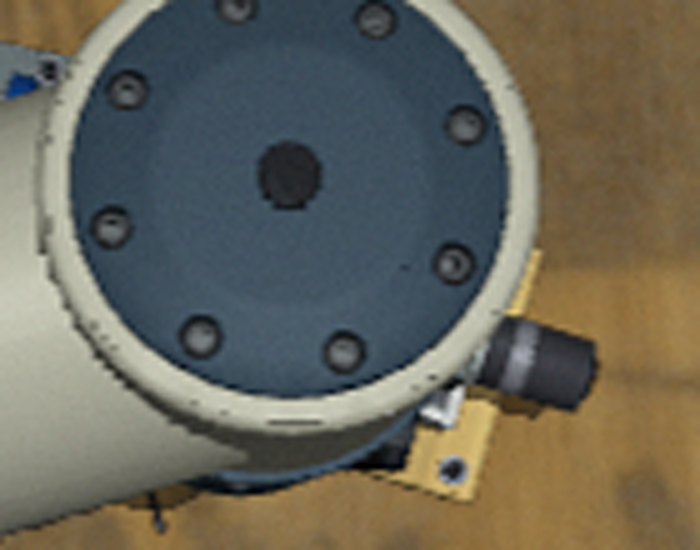

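```bash
python3 - <<'E'
from h import *
p=dict(np.load('w34.npz'))
P=onz(p,[[152,196],[209,195],[209,227],[153,229]],.102,True);print(P.round(4),P.mean(0))
im=cv2.imread('pics/w34.png');cv2.imwrite('pics/w34z.png',cv2.resize(im[140:260,80:270],None,fx=4,fy=4,interpolation=cv2.INTER_CUBIC))
E
```

```text
[[ 0.4919 -0.164   0.102 ]
 [ 0.507  -0.1164  0.102 ]
 [ 0.5327 -0.1266  0.102 ]
 [ 0.5192 -0.1756  0.102 ]] [ 0.51273542 -0.14564905  0.102     ]
```

View pics/w34z.png

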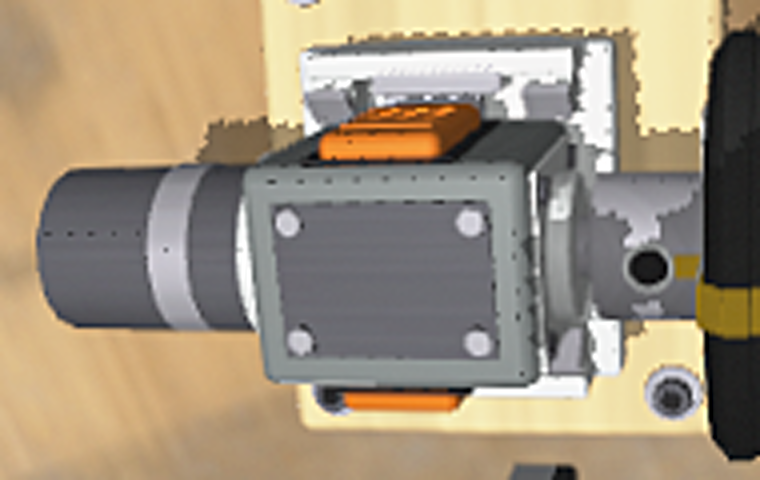

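```bash
python3 -c "
from rig import manip
print(manip.sign_off())"
```

```text
the job is handed in; nothing more can be done
None
```

I moved the drive unit from the roller bed to the service stand, latched it there, turned the wheel until the set screw points up, and handed the job in at about 24.8 s. No verdict came back, so what follows rests on my own checks.

**What I did:** I pinched both buttons, lifted the unit straight out and lowered it into the stand. It stopped on the seat floor at the height I predicted, under a 19 N push, and both buttons sprang out when I released it. I then turned the wheel in three pinch strokes.

**Last checks:**
- **Mark and set screw:** the yellow mark reads within about 1° of straight up in two wrist views. The set screw reads the same in one of them, and the side view agrees.
- **Seating:** the unit stands level with both buttons out. The last view put its centre about 3 mm from the seat centre I measured. The limit is 6 mm, and the guides allow only 2 mm, so part of that 3 mm is probably camera error.
- **Robot and tools:** the gripper is well clear of the unit. I moved nothing near the hex key, caliper or sanding block, and they look undisturbed, but I did not measure them.

**What disagreed or went wrong:**
- **Fingertip position:** the fingertips sit about 37 mm behind the reported TCP, so my first grasp closed on air above the case.
- **Case height:** the top of the case measured about 92 mm above the bench, not the 104 mm I first assumed.
- **Force spike:** the wrist force jumped briefly to about 77 N when joint 3 came close to its range limit in one tilted pose (reading 1.49–1.50 against 1.5). I saw no contact, and it dropped away at once.
- **Off-centre stroke:** the end of the first wheel stroke ran about 10 mm off the axle near a wrist singularity. I kept the later strokes shorter.

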